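# Free a jammed holding block and press it onto the studded fixture base

## Task

The green holding block is jammed in the sloping feed chute with its low end under the hold-down bar: push it back up the chute until it is clear of the bar, then lift it out. Set it level on the four studs of the fixture base and press it fully home until both end catches snap into its grooves, without dropping or slamming it onto the base. Let go of it, and leave the steel bench block, the loupe and the silver cuff where they are.

Things in the scene. Friction and masses are not known exactly. Their poses are not given: they have to be found in the camera images.
- block_mid (a point): Centre of the green holding block: loose, 0.22 to 0.37 kg, 100 (x) by 50 (y) by 46 mm (z). Its plain long sides can be gripped across y. Underside, 23 mm below this point: four round sockets 13.6 mm wide, 18 mm deep at x = +-30, y = +-13 mm. End faces: grooves 4 mm deep, 5.5 to 16 mm above the underside. Half a turn about z makes no difference.
- block_top (a point): Middle of the brass channel floor in the block's top, 16 mm above its centre: the place to press. The channel runs the block's whole length (x), 24 mm wide and 7 mm deep, between two rails 13 mm wide.
- feed_chute: The feed chute, fixed to the bench; origin at the centre of its 190 x 84 mm foot, on the bench top. Its x axis is horizontal and points along the chute toward the high end; z is up.
- chute_track: Sloping track of the chute, 190 x 66 mm, rising 18 degrees to its +x end; origin at the middle of its floor, x up the slope, z square to the floor. The block starts lying on it with the same axes, centre at x = -40, z = 23 mm. Side rails 6 mm high along y = +-27.5 to 32.5 mm; at the low end a stop 20 mm high with its face at x = -90 mm. Friction holds the block where it is left.
- hold_bar (a point): Centre of the dark hold-down bar across the low end of the track, axes as the track: it covers x = +-9 mm and stands 50 to 56 mm above the floor on posts at y = +-28 to 35 mm. It starts over the block's low end; the block must go more than 20 mm up the slope to clear it.
- base_deck (a point): Centre of the deck (104 x 56 mm, 20 mm above the bench) of the fixture base, a grey plate 176 x 84 mm fixed to the bench; x along its length, z up. The block fits lengthwise along x, either way round, its centre 23 mm above this point when home. Housings of two brass sprung catches stand at the ends (x = +-57 to 80 mm, 16 mm above the deck).
- stud_tips (a point): Middle of the four upright steel studs at the height of their tips, 17 mm above the deck. Studs 12 mm in diameter, the top 4 mm tapered, at x = +-30, y = +-13 mm. Set down lightly, the block stops on the catches, still too high by some 10 to 14 mm; pushing it on past them takes about 8 to 15 N. If one end snaps down first, press above the other end.
- catch_a (a joint): Travel in m of the sprung catch at the base's +x end: 0 when it is out (free, or snapped into the block's groove), about 0.0025 when the block's end lip is pushing it back.
- catch_b (a joint): The same for the catch at the base's -x end.
- bench_block: A square steel bench block, 62 x 62 x 20 mm, loose, a bystander; origin under its centre.
- loupe_glass: A black hand loupe with a handle, 42 x 87 x 9 mm, loose, a bystander; origin under its centre.
- silver_cuff: An open silver cuff bracelet, 54 x 59 x 22 mm, loose, a bystander; origin under its centre.

How it is judged (in metres and radians):
On the way, in this order (a step that is already met when the one before it is completed fails the run):
1. the block has been pushed back up the track until it is clear of the bar, still lying in the chute (x of block_mid in the frame of chute_track above -0.018 m and z of block_mid in the frame of chute_track below 0.038 m).
2. the block has been lifted out of the chute (z of block_mid in the frame of chute_track above 0.06 m).
At the end, for the whole second after the job is handed in: The block sits upright and level (within 0.03 rad) on the four studs, within 3 mm of the deck's centre and 0.06 rad of its length (either way round), its underside on the deck within 1.5 mm, both catches out in its grooves (joint below 1.2 mm), at rest (horizontal distance between block_mid and base_deck below 0.003 m and z of block_mid in the frame of base_deck between 0.021 and 0.0245 m and angle between block_mid's own z axis and vertical below 0.03 rad and angle between the x axis of block_mid and the x axis of base_deck, either way round below 0.06 rad and value of joint each of catch_a, catch_b below 0.0012 m and linear speed of holding_block below 0.01 m/s); the robot touches nothing.
It fails at once if the block is dropped or slammed onto the base (faster than 0.4 m/s over it) (horizontal distance between block_mid and base_deck below 0.02 m and z of block_mid in the frame of base_deck below 0.06 m and linear speed of holding_block above 0.4 m/s).
It fails at once if the bench block is moved by more than 30 mm (distance of bench_block from where it was at the start of the episode above 0.03 m).
It fails at once if the loupe is moved by more than 30 mm (distance of loupe_glass from where it was at the start of the episode above 0.03 m).
It fails at once if the silver cuff is moved by more than 30 mm (distance of silver_cuff from where it was at the start of the episode above 0.03 m).
It also fails if it takes over 50 s, if anything falls off the work surface, if the arm or the gripper's body presses on something with over 40 N, if the wrist force passes 120 N, or if a joint passes its speed limit or range.

## Robot

A 6-joint arm with a two-finger parallel gripper is mounted at the origin on a cart in front of the work surface, level with it; the furniture and walls round the work are solid. World frame = base frame: x ahead of the robot, y to its left, z up, the work surface at z = 0. Lengths are in mm, angles in rad, forces in N, time in s.
With the tool pointing down it reaches from about 350 to 875 mm from the base axis. Payload 4.2 kg.
Tool frame: the origin (TCP) lies midway between the tips of the shut fingers; the grasp point (between the pads) lies 19 mm behind it; z points along the fingers, y is the direction in which the jaws open and shut (so a half turn about z gives the same grasp; the last joint's range is limited). The gripper opens to 85 mm and grips with 20 to 120 N. Pads are 22 mm wide; open, the fingers measure 114 mm over their backs; the gripper's body (76 mm by 85 mm) begins 54 mm behind the grasp point. The pads swing forward as they close: fully open they stand 13 mm farther back than shut.
Start: joints at [-1.067, 0.385, 0.008, 0, -1.194, -0.259], TCP at [151.494, -606.341, 231.312] pointing down, gripper open.
Joint ranges: [-3.14, 3.14], [-1.21, 2.06], [-1.07, 1.41], [-3.16, 2.05], [-2.99, -0.16], [-3.1, 3.1]. Speed limits (rad/s): [2.79, 2.79, 3.14, 3.14, 3.14, 3.14].

## Interface

Orientations are given as a unit quaternion [x, y, z, w].
In Python, from bench import arm, eyes, nets gives the robot as it stands.
- The arm moves only by the tool jog_arm, never from a script. Its argument "rows" is a list of rows, each a list of 3 entries, a list of its own where there are three numbers: the shift along the tool's x, y, z in cm, then the turn, a rotation vector about the tool's x, y, z in degrees, then the finger opening in cm, from 0 to 8.54. In form: [[[x, y, z], [ax, ay, az], jaw], ...]. A call has 1 to 10 rows; each row shifts and turns the commanded pose from where the row before left it, along the tool's axes as they then stand; what a row does not reach is not made up. A row lasts 1/8 s, in which the tool goes at most 62.5 mm and 10.7 degrees, less where a joint would pass 70% of its speed; a pose out of reach is approached as far as the arm can. A call with a gripper value outside its range is refused whole. The fingers move at their own pace and stop on an object; the grip force is fixed at half the most. Time passes only in rows, so rows that do not move let the fingers close. It gives the time, the measured TCP pose, the force and the opening at its end, in the units of the state.
- arm.read_state(): the state, without advancing time (a new reading comes with each control period).
- eyes.get_image(name): name is "scene" or "top" or "wrist"; returns the picture (480x640x3 uint8, red, green, blue); there is no depth.
- eyes.camera_model(name): a dict with "K" (3x3 intrinsics, pixels), "rvec" (rotation vector, rad) and "tvec" (3), from world to camera coordinates, as OpenCV has them. Camera axes: x right, y down, z forward; pixel columns grow to the right and rows downward; lengths in mm; the calibration is good to about 2 mm. A picture is of the moment at which its call begins: read the wrist's pose just before it. camera_model takes no time and is no camera call; for the wrist camera it gives the pose at the moment of the call.
- arm.job_done(): hands the job in, once; it reports no verdict.
Trained networks look in the newest picture that a camera, given by its name, has taken for a name from the list of things; names that differ only in an ending like _2 or _b are one class to them, and where a whole thing is asked for, a point or a joint stands for the part that bears it (a point fixed in the world has none). Each returns a list of dicts, best first, with "conf" (0 to 1); they miss things now and then, are a little off and sometimes report something else, mostly with a low value. They report only what shows in the picture. A call takes as long as a camera call.
- nets.boxes_of(camera, name): "position" ([column, row] as shares, 0 to 1, of the picture: columns of its width, rows of its height, amid what is visible of it).
The state is a dict: "clock": time; "joints": joint angles; "joint_vel": joint speeds; "joint_efforts": joint torques, N m; "position": TCP position; "ee_rot": TCP orientation; "contact_force": force on the tool from outside, world axes, zero at the start; "wrist_torque": the same for the moment, N m; "gripper_width": finger opening in mm.
Only numpy, scipy, OpenCV 4.12 (cv2) and the standard library are available. Lean on these libraries where they do the work, as an engineer would, in place of code of your own. Each camera call takes 0.05 s, during which the arm holds its last target.

## Working session

There is one attempt and no reset: what is moved stays moved. The work goes in short steps, Python scripts to look and compute and a tool call to move; the robot and the scene stay as the last step left them, time stands still between calls to the robot, and variables do not carry over. Pictures are saved under pics/ and viewed, and the job is handed in when it is done.

Besides the shell and the picture viewer there is one more tool, called after "Emit:" as a command line: name --argument value ..., lists and objects as JSON in quotes. jog_arm: Moves the arm, as the interface text tells. Its arguments: {"type":"object","properties":{"rows":{"type":"array","items":{"type":"array"}}},"required":["rows"]}

```bash
mkdir -p pics; ls
python3 - <<'E'
from bench import arm, eyes, nets
import cv2
s=arm.read_state(); print(s)
for c in ["scene","top","wrist"]:
    im=eyes.get_image(c); cv2.imwrite(f"pics/{c}0.png",im[:,:,::-1])
    m=eyes.camera_model(c); print(c,m)
E
```

```text
pics
{'clock': 0.0, 'joints': array([-1.06736010e+00,  3.85540858e-01,  6.67627928e-03, -4.89479655e-04,
       -1.19399553e+00, -2.58601281e-01]), 'joint_vel': array([-0.00180604, -0.00110477,  0.00051691, -0.00210421,  0.0030992 ,
       -0.00096371]), 'joint_efforts': array([ 6.36497771e-04, -3.92287624e+01,  1.88400722e+01,  4.18620050e+00,
       -4.62281474e-03,  9.92254769e-06]), 'position': array([ 151.38406436, -605.81081562,  230.25220951]), 'ee_rot': array([-1.22022263e-01,  9.92526801e-01,  1.04248306e-03, -1.72562009e-04]), 'contact_force': array([ 0.85218864,  0.9373072 , -0.03263374]), 'wrist_torque': array([ 0.0138959 ,  0.03163262, -0.01495414]), 'gripper_width': 85.44077656528195}
scene {'K': array([[499.67203718,   0.        , 317.27475092],
       [  0.        , 499.67203718, 237.82322701],
       [  0.        ,   0.        ,   1.        ]]), 'rvec': array([ 1.25824342, -2.31522957,  0.9343315 ]), 'tvec': array([303.00596138, 411.43951831, 570.61737561])}
top {'K': array([[464.27546871,   0.        , 327.58403811],
       [  0.        , 464.27546871, 243.81909784],
       [  0.        ,   0.        ,   1.        ]]), 'rvec': array([ 2.21145884, -2.20258117,  0.05354813]), 'tvec': array([-43.38775496, 594.04969295, 903.35606187])}
wrist {'K': array([[422.55820836,   0.        , 317.4283935 ],
       [  0.        , 422.55820836, 239.64044598],
       [  0.        ,   0.        ,   1.        ]]), 'rvec': array([-1.80945602, -2.31663754, -0.34842152]), 'tvec': array([624.66740193, -37.44714288, 378.55885091])}
```

View pics/scene0.png

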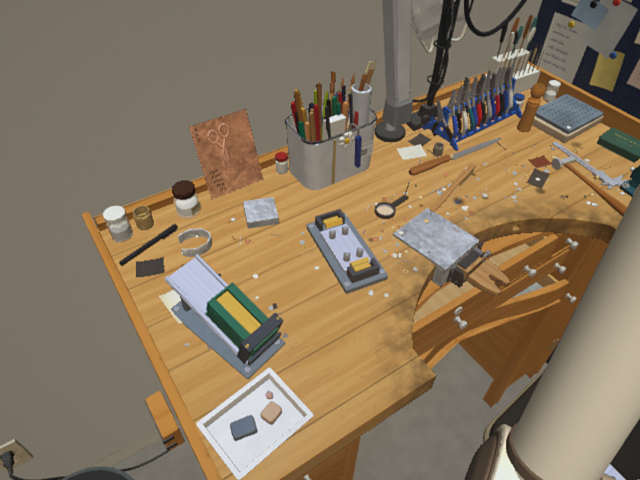

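View pics/top0.png

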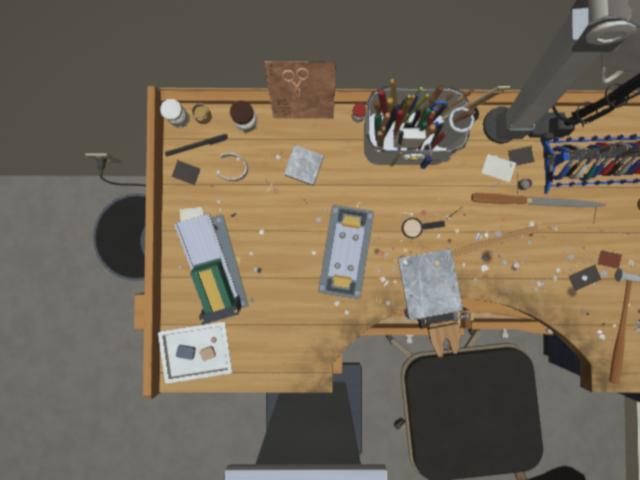

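View pics/wrist0.png

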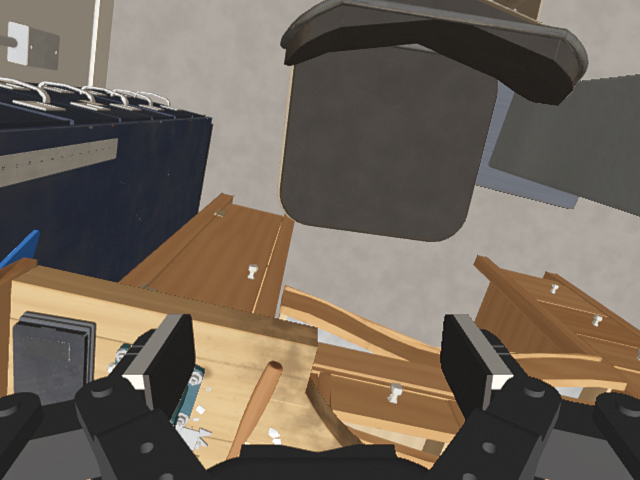

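Run:
```python
from bench import arm, eyes, nets
for c in ["top"]:
    for n in ["block_mid","block_top","feed_chute","hold_bar","base_deck","stud_tips","chute_track","bench_block","loupe_glass","silver_cuff","catch_a"]:
        r=nets.boxes_of(c,n); print(c,n,[(round(d['position'][0]*640,1),round(d['position'][1]*480,1),round(d['conf'],2)) for d in r[:3]])
```

```text
top block_mid [(213.3, 286.7, 0.66)]
top block_top [(213.2, 284.4, 0.83)]
top feed_chute [(211.5, 250.2, 0.77)]
top hold_bar [(203.5, 248.5, 0.68)]
top base_deck [(343.7, 248.6, 0.85)]
top stud_tips [(344.7, 249.2, 0.9), (208.4, 247.0, 0.68)]
top chute_track [(204.3, 243.7, 0.65)]
top bench_block [(214.4, 284.5, 0.34)]
top loupe_glass [(415.0, 223.9, 0.85)]
top silver_cuff [(234.9, 177.1, 0.73)]
top catch_a [(350.0, 220.3, 0.7), (341.4, 280.5, 0.55)]
```

```bash
cat > h.py <<'E'
import numpy as np, cv2
from bench import arm, eyes, nets
def proj(m,P):
    P=np.asarray(P,float).reshape(-1,3)
    return cv2.projectPoints(P,m['rvec'],m['tvec'],m['K'],None)[0].reshape(-1,2)
def unproj(m,uv,z):
    R=cv2.Rodrigues(m['rvec'])[0]; c=-R.T@m['tvec']
    uv=np.asarray(uv,float).reshape(-1,2); out=[]
    for u,v in uv:
        d=R.T@np.linalg.inv(m['K'])@np.array([u,v,1.]); out.append(c+d*(z-c[2])/d[2])
    return np.array(out)
E
python3 - <<'E'
from h import *
m=eyes.camera_model("top")
R=cv2.Rodrigues(m['rvec'])[0]; print(-R.T@m['tvec'])
print(unproj(m,[[343.7,248.6]],20),unproj(m,[[350,220.3],[341.4,280.5]],36),unproj(m,[[211.5,250.2]],20))
for c,box in [("top",(150,190,390,330)),("scene",(150,190,400,390))]:
    im=cv2.imread(f"pics/{c}0.png"); x0,y0,x1,y1=box
    k=3.2 
    o=cv2.resize(im[y0:y1,x0:x1],None,fx=k,fy=k,interpolation=cv2.INTER_CUBIC)[:600]; print(o.shape); cv2.imwrite(f"pics/{c}0c.png",o)
E
```

```text
[559.11894943 -31.76889025 925.85444185]
[[584.68817087 -72.41789748  20.        ]] [[638.72141984 -83.68287631  36.        ]
 [523.17473847 -67.45070158  36.        ]] [[580.51352096 185.02255137  20.        ]]
(448, 768, 3)
(600, 800, 3)
```

View pics/top0c.png

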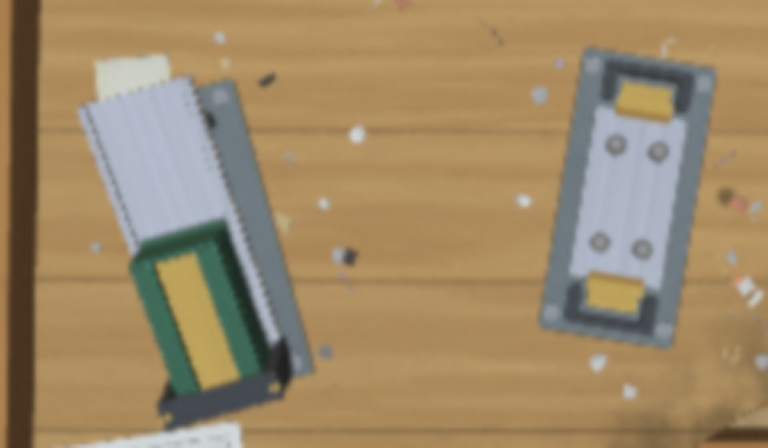

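View pics/scene0c.png

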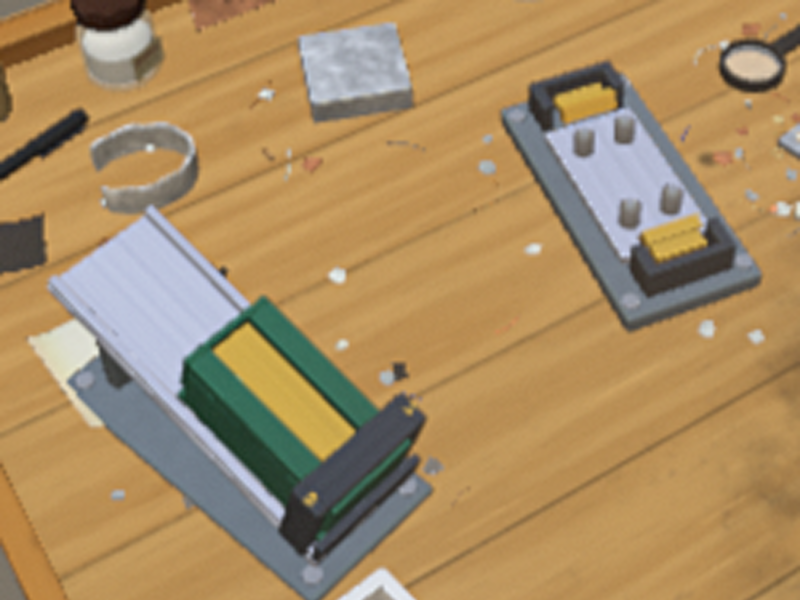

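```bash
cat >> h.py <<'E'
from scipy.spatial.transform import Rotation as Rot
def tool():
    s=arm.read_state(); return Rot.from_quat(s['ee_rot']).as_matrix(), np.array(s['position']), s
E
cat > fit0.py <<'E'
from h import *
from scipy.optimize import least_squares
mt=eyes.camera_model("top"); ms=eyes.camera_model("scene")
Rw=cv2.Rodrigues(eyes.camera_model("wrist")['rvec'])[0]; mw=eyes.camera_model("wrist")
R,p,s=tool(); c=-Rw.T@mw['tvec']; print("cam in tool",R.T@(c-p),"\n",R.T@Rw.T)
T=lambda L:np.array(L)/3.2+[150,190]
S=lambda L:np.array(L)/3.2+[150,190]
# base: foot outer corners, studs
bp=[[30,13,37],[30,-13,37],[-30,13,37],[-30,-13,37]]
bt=T([[616,144],[658,151],[599,242],[643,249]])
bs=S([[584,131],[624,117],[630,203],[673,188]])
def rz(a): return Rot.from_euler('z',a).as_matrix()
def fb(v):
    P=np.array(bp)@rz(v[2]).T+[v[0],v[1],0]
    return np.r_[(proj(mt,P)-bt).ravel(),(proj(ms,P)-bs).ravel()]
r=least_squares(fb,[585,-72,-.14]); print("base",r.x,r.fun.round(1))
# chute: x,y,yaw,h (track origin z)
def track(v,P):
    A=rz(v[2])@Rot.from_euler('y',-np.radians(18)).as_matrix()
    return np.array(P)@A.T+[v[0],v[1],v[3]]
bl=[[10,25,46],[10,-25,46],[10,25,0],[10,-25,0],[95,32.5,6],[95,-32.5,6]]
ct=T([[133,264],[226,235],[140,243],[222,218],[78,110],[190,79]])
cs=S([[184,366],[264,299],[184,400],[264,299],[50,287],[152,208]])
def fc(v):
    P=track(v,bl); a=proj(mt,P)-ct; b=proj(ms,P)-cs; b[3]=0
    return np.r_[a.ravel(),b.ravel()]
r=least_squares(fc,[580,185,.25,50]); print("chute",r.x,r.fun.round(1)); v=r.x
print("block mid",track(v,[[-40,0,23]]))
E
python3 fit0.py
```

```text
cam in tool [  75.13012319   -0.42255125 -141.50945344] 
 [[ 1.39219663e-04 -9.56058589e-01 -2.93175640e-01]
 [ 9.99999963e-01  2.02032684e-04 -1.83969666e-04]
 [ 2.35116841e-04 -2.93175603e-01  9.56058581e-01]]
base [ 5.78231846e+02 -7.74761190e+01 -1.57329375e-01] [ 0.   0.2  0.3  0.2  0.3  0.5  0.   0.5 -0.3 -0.3 -0.2  0.1 -0.2 -0.5
 -0.5 -0.2]
chute [5.49796561e+02 1.79903593e+02 2.96506846e-01 4.87631911e+01] [-0.4  0.5 -2.4  1.4  1.9 -0.8  2.  -0.7  0.3  0.3 -0.1 -0.3  0.5 -0.8
  0.5 -0.3 -1.5  0.6  0.   0.  -0.5 -0.2 -0.2  0.7]
block mid [[506.6171073  166.71171074  58.27681121]]
```

Emit:
jog_arm --rows '[[[-4.8,3.6,0],[0,0,0],8.5],[[-4.8,3.6,0],[0,0,0],8.5],[[-4.8,3.6,0],[0,0,0],8.5],[[-4.8,3.6,0],[0,0,0],8.5],[[-4.8,3.6,0],[0,0,0],8.5],[[-4.8,3.6,0],[0,0,0],8.5],[[-4.8,3.6,0],[0,0,0],8.5],[[-4.8,3.6,0],[0,0,0],8.5],[[-4.8,3.6,0],[0,0,0],8.5],[[-4.8,3.6,0],[0,0,0],8.5]]'

```text
clock: 1.95
position: [531.0, -139.0, 231.7]
ee_rot: [-0.122, 0.992, -0.0, 0.0]
contact_force: [-0.0, -0.5, -0.2]
gripper_width: 85.2
```

```bash
cat >> h.py <<'E'
def down(ang,tilt=0):
    # tool x at world angle ang, z down; tilt about tool y (deg)
    x=np.array([np.cos(ang),np.sin(ang),0]); z=np.array([0,0,-1.]); y=np.cross(z,x)
    return np.c_[x,y,z]@Rot.from_euler('y',tilt,degrees=True).as_matrix()
def go(pt,Rt):
    R,p,s=tool()
    print("shift cm (current axes)",(R.T@(np.array(pt)-p)/10).round(2),"turn deg",np.degrees(Rot.from_matrix(R.T@Rt).as_rotvec()).round(2), "shift after turn",(Rt.T@(np.array(pt)-p)/10).round(2))
E
python3 -c "
from h import *
go([578,-77,200],down(np.pi-.157))"
```

```text
shift cm (current axes) [-6.06  4.87  3.18] turn deg [-1.000e-02  5.000e-02  2.304e+01] shift after turn [-3.67  6.86  3.17]
```

Emit:
jog_arm --rows '[[[-2,1.6,1.06],[0,0,0],8.5],[[-2,1.6,1.06],[0,0,0],8.5],[[-2,1.6,1.06],[0,0,0],8.5],[[0,0,0],[0,0,7.7],8.5],[[0,0,0],[0,0,7.7],8.5],[[0,0,0],[0,0,7.6],8.5],[[0,0,0],[0,0,0],8.5],[[0,0,0],[0,0,0],8.5]]'

```text
clock: 2.95
position: [576.5, -79.8, 199.3]
ee_rot: [0.078, 0.997, -0.0, -0.0]
contact_force: [-0.3, 0.5, 0.1]
gripper_width: 85.2
```

Run:
```python
from h import *
R,p,s=tool(); m=eyes.camera_model("wrist"); im=eyes.get_image("wrist"); cv2.imwrite("pics/w1.png",im[:,:,::-1])
np.savez("w1.npz",R=R,p=p,K=m['K'],rvec=m['rvec'],tvec=m['tvec']); print(p,s['ee_rot'],s['contact_force'])
```

```text
[576.47140389 -79.8327592  199.26315512] [ 7.76192361e-02  9.96983061e-01 -3.07797863e-05 -1.71479307e-04] [-0.3360421   0.54641846  0.11661814]
```

View pics/w1.png

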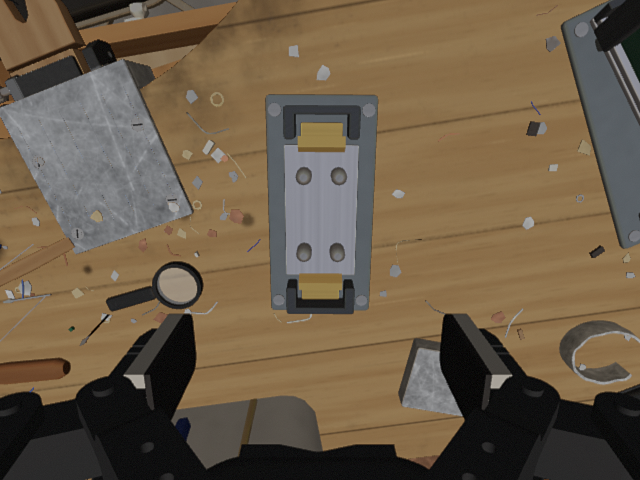

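Run:
```python
import cv2
im=cv2.imread("pics/w1.png")
cv2.imwrite("pics/w1c.png",cv2.resize(im[85:325,235:405],None,fx=2.5,fy=2.5,interpolation=cv2.INTER_CUBIC)[:600])
cv2.imwrite("pics/w1d.png",cv2.resize(im[155:270,275:370],None,fx=5,fy=5,interpolation=cv2.INTER_CUBIC)[:600])
```

```text
(no output)
```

View pics/w1d.png

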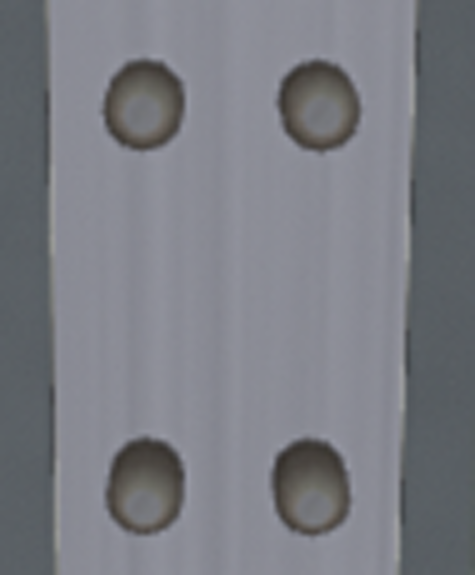

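View pics/w1c.png

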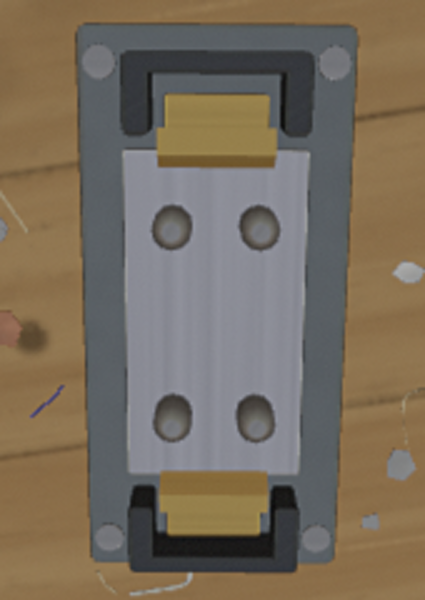

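```bash
cat > fitb.py <<'E'
from h import *
from scipy.optimize import least_squares
d=np.load("w1.npz"); m=dict(K=d['K'],rvec=d['rvec'],tvec=d['tvec'])
def px(L,k,o): return (np.array(L)+.5)/k-.5+np.array(o)
# image: up = tool+x = -base x ; right = ? 
st=px([[145,112],[319,108],[146,505],[312,505]],5,[275,155])
dk=px([[123,150],[309,152],[298,473],[130,473]],2.5,[235,85])
print(unproj(m,st,37),unproj(m,dk,20))
P=[[-30,-13,37],[-30,13,37],[30,-13,37],[30,13,37]]; Q=[[-52,-28,20],[-52,28,20],[52,28,20],[52,-28,20]]
def f(v,parts=(1,1)):
    A=Rot.from_euler('z',v[2]).as_matrix(); t=[v[0],v[1],0]
    a=(proj(m,np.array(P)@A.T+t)-st).ravel(); b=(proj(m,np.array(Q)@A.T+t)-dk).ravel()
    return np.r_[a*parts[0],b*parts[1]]
for parts in [(1,0),(0,1),(1,1)]:
    r=least_squares(f,[578,-77,-.157],args=(parts,)); print(parts,r.x,r.fun.round(1))
print("in tool",d['R'].T@(np.r_[r.x[:2],37]-d['p']))
E
python3 fitb.py
```

```text
[[546.22152262 -85.75816822  37.        ]
 [549.51890924 -60.95081206  37.        ]
 [605.25022293 -95.41980254  37.        ]
 [609.15006532 -70.46983204  37.        ]] [[ 522.73356783  -97.23271158   20.        ]
 [ 531.85146331  -42.70700365   20.        ]
 [ 632.85608276  -59.20092116   20.        ]
 [ 624.40837931 -113.25395358   20.        ]]
(1, 0) [ 5.77536187e+02 -7.81431448e+01 -1.57689806e-01] [-0.8 -0.4  0.6  0.5 -0.4 -0.1  0.6 -0.  -0.  -0.   0.  -0.   0.   0.
 -0.   0. ]
(0, 1) [ 5.78097285e+02 -7.81231984e+01 -1.59502013e-01] [-0.   0.   0.   0.  -0.   0.   0.   0.  -0.5 -0.5  0.5 -1.   0.7  1.1
 -0.8  0.8]
(1, 1) [ 5.77805376e+02 -7.81342815e+01 -1.59072527e-01] [-0.7 -0.   0.7  0.9 -0.4  0.2  0.6  0.3 -0.6 -0.9  0.4 -1.4  0.7  0.7
 -0.9  0.5]
in tool [ -1.10973095   1.8987491  162.26262375]
```

```bash
cat >> h.py <<'E'
def trackR(yaw,tilt=18): return Rot.from_euler('z',yaw).as_matrix()@Rot.from_euler('y',-tilt,degrees=True).as_matrix()
def grR(yaw,tilt=18): return trackR(yaw,tilt)@np.diag([-1,1,-1.])
E
python3 -c "
from h import *
A=trackR(.297); go(np.array([506.6,166.7,58])+150*A[:,2],grR(.297))"
```

```text
shift cm (current axes) [14.89 21.24 -0.13] turn deg [ -4.07 -17.71 -25.72] shift after turn [ 3.86 25.62 -1.4 ]
```

Emit:
jog_arm --rows '[[[2.98,4.25,0],[0,0,0],8.5],[[2.98,4.25,0],[0,0,0],8.5],[[2.98,4.25,0],[0,0,0],8.5],[[2.98,4.25,0],[0,0,0],8.5],[[2.97,4.24,-0.1],[0,0,0],8.5],[[0,0,0],[-1.36,-5.9,-8.57],8.5],[[0,0,0],[-1.36,-5.9,-8.57],8.5],[[0,0,0],[-1.35,-5.9,-8.57],8.5],[[0,0,0],[0,0,0],8.5],[[0,0,0],[0,0,0],8.5]]'

```text
clock: 4.25
position: [463.5, 154.0, 201.4]
ee_rot: [-0.145, 0.977, 0.023, 0.155]
contact_force: [0.0, 0.5, 0.7]
gripper_width: 84.9
```

```bash
cat >> h.py <<'E'
def snap(n):
    R,p,s=tool(); m=eyes.camera_model("wrist"); im=eyes.get_image("wrist"); cv2.imwrite(f"pics/{n}.png",im[:,:,::-1])
    np.savez(f"{n}.npz",R=R,p=p,K=m['K'],rvec=m['rvec'],tvec=m['tvec']); print(s['clock'],p,s['ee_rot'],s['contact_force'],s['gripper_width'])
    return m
E
python3 -c "
from h import *
snap('w2')
im=cv2.imread('pics/w2.png')
A=trackR(.297); go(np.array([506.6,166.7,58])+150*A[:,2],grR(.297))"
```

```text
4.25 [463.52863542 154.03306492 201.42500267] [-0.14469406  0.97696156  0.02336651  0.15512491] [0.01166235 0.45751614 0.71411149] 84.93833599331533
shift cm (current axes) [ 0.2  -0.06  0.02] turn deg [-0.01  0.06 -0.16] shift after turn [ 0.2  -0.06  0.02]
```

View pics/w2.png

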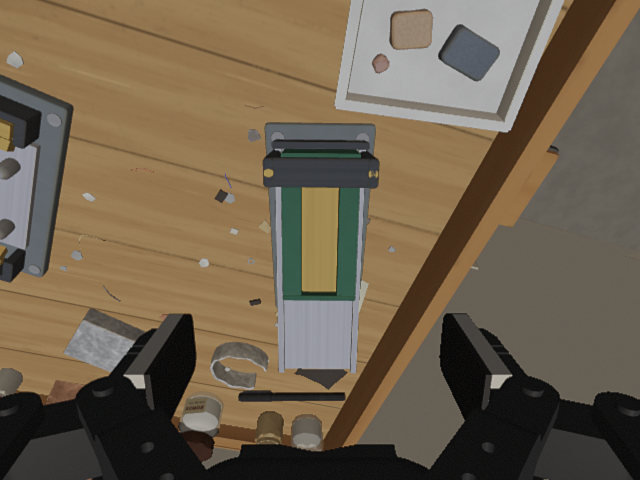

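Run:
```python
import cv2
im=cv2.imread("pics/w2.png")
cv2.imwrite("pics/w2c.png",cv2.resize(im[115:255,240:400],None,fx=4,fy=4,interpolation=cv2.INTER_CUBIC)[:600])
cv2.imwrite("pics/w2d.png",cv2.resize(im[245:385,240:400],None,fx=4,fy=4,interpolation=cv2.INTER_CUBIC)[:600])
```

```text
(no output)
```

View pics/w2c.png

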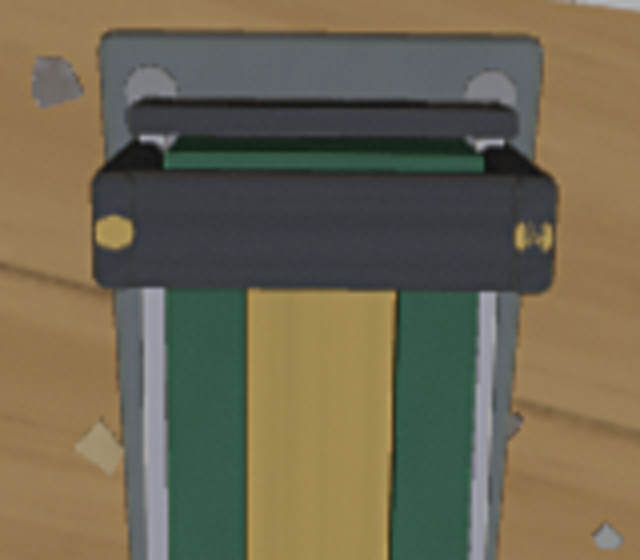

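View pics/w2d.png

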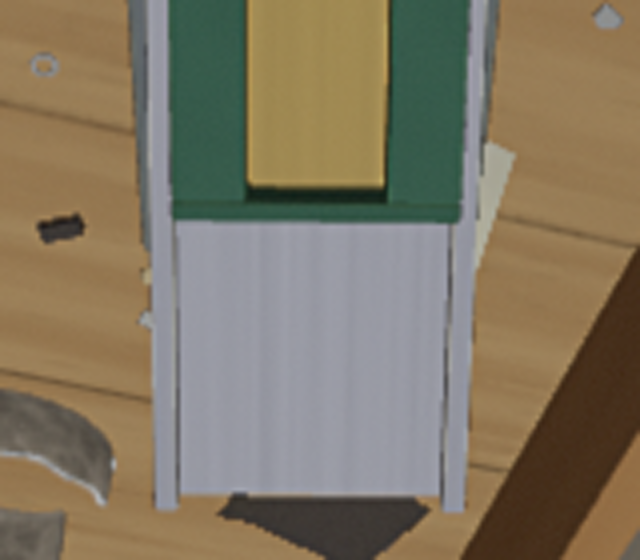

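```bash
cat > fitc.py <<'E'
from h import *
from scipy.optimize import least_squares
d=np.load("w2.npz"); m=dict(K=d['K'],rvec=d['rvec'],tvec=d['tvec'])
def px(L,k,o): return (np.array(L)+.5)/k-.5+np.array(o)
uv=np.r_[px([[165,152],[483,152]],4,[240,115]),px([[173,202],[463,203],[155,510],[465,512],[178,494],[440,494]],4,[240,245])]
P=np.array([[-90,-25,46],[-90,25,46],[10,-25,46],[10,25,46],[95,-32.5,6],[95,32.5,6],[95,-27.5,0],[95,27.5,0.]])
def T(v,P): return np.atleast_2d(P)@trackR(v[3],18+v[4]).T+v[:3]
def f(v,n): return np.r_[((proj(m,T(v,P))-uv))[:n].ravel(), v[4]/1.5]
for n in (8,4):
    r=least_squares(f,[550,180,49,.297,0],args=(n,)); v=r.x; print(v.round(3),r.fun.round(1))
    bm=T(v,[-40,0,23]).ravel(); print("block",bm, "in tool",d['R'].T@(bm-d['p']))
mt=eyes.camera_model("top"); print(proj(mt,T(v,[[10,25,46],[10,-25,46],[10,25,0],[10,-25,0],[95,32.5,6],[95,-32.5,6]])).round(1).tolist())
print((np.array([[133,264],[226,235],[140,243],[222,218],[78,110],[190,79]])/3.2+[150,190]).round(1).tolist())
E
python3 fitc.py
```

```text
[5.54329e+02 1.82144e+02 4.54960e+01 2.82000e-01 2.39600e+00] [ 1.  -1.3 -0.9 -0.4  0.4  1.1 -1.1  1.4  0.5 -0.4 -0.4 -0.4  1.1 -0.3
 -0.5  0.2  1.6]
block [510.61779055 169.48362298  53.11398647] in tool [ -1.15104617   1.01879677 156.36464737]
[ 5.52117e+02  1.81841e+02  4.37470e+01  2.87000e-01 -8.83000e-01] [ 0.3 -0.6 -0.5 -0.   1.   0.3 -0.9  0.4 -0.6]
block [508.955262   169.11852713  53.95476244] in tool [  0.20190168   1.15211467 155.03952139]
[[190.7, 271.1], [217.7, 263.3], [195.4, 263.7], [221.0, 256.3], [175.1, 223.1], [209.5, 213.3]]
[[191.6, 272.5], [220.6, 263.4], [193.8, 265.9], [219.4, 258.1], [174.4, 224.4], [209.4, 214.7]]
```

```bash
cat > fitj.py <<'E'
exec(open("fitc.py").read().split("for n in")[0])
mt=eyes.camera_model("top"); ms=eyes.camera_model("scene")
bl=np.array([[10,25,46],[10,-25,46],[10,25,0],[10,-25,0],[95,32.5,6],[95,-32.5,6.]])
ct=np.array([[133,264],[226,235],[140,243],[222,218],[78,110],[190,79]])/3.2+[150,190]
cs=np.array([[184,366],[264,299],[184,400],[0,0],[50,287],[152,208]])/3.2+[150,190]
def g(v):
    X=T(np.r_[v[:4],0],P); Y=T(np.r_[v[:4],0],bl)
    b=proj(ms,Y+v[10:13])-cs; b[3]=0
    return np.r_[(proj(m,X+v[4:7])-uv).ravel(),(proj(mt,Y+v[7:10])-ct).ravel(),b.ravel(),v[4:13]/2]
r=least_squares(g,np.r_[550,180,47,.29,np.zeros(9)],loss='soft_l1'); v=r.x; print(v.round(2)); print(r.fun.round(1))
print("block",T(np.r_[v[:4],0],[-40,0,23]))
E
python3 fitj.py
```

```text
[ 5.4946e+02  1.8064e+02  5.0530e+01  2.8000e-01  5.3000e-01  1.9000e-01
  7.3000e-01  1.4000e-01 -1.0000e-02 -8.0000e-02 -6.9000e-01 -1.8000e-01
 -6.4000e-01]
[-0.6 -0.7  0.6  0.1 -0.3  4.3 -0.4  4.6  0.2 -0.6  0.1 -0.6  0.9 -0.7
 -0.1 -0.3 -1.1  0.5 -3.   1.8  1.3 -0.9  1.5 -0.4  0.2 -0.1 -0.1 -0.2
  0.2 -0.7  0.5 -0.1 -1.7  0.6  0.   0.  -0.3 -0.7  0.4  0.4  0.3  0.1
  0.4  0.1 -0.  -0.  -0.3 -0.1 -0.3]
block [[506.10705467 168.02527165  60.04604056]]
```

```bash
sed -i 's/\[\[173,202\],\[463,203\]/[[174,220],[462,220]/' fitc.py; python3 fitc.py; python3 fitj.py
```

```text
[5.50967e+02 1.81108e+02 5.05280e+01 2.82000e-01 4.75000e-01] [-0.2 -0.4  0.4  0.4 -0.5 -0.3 -0.2  0.3  0.1 -0.1 -0.  -0.   0.8 -0.2
 -0.3  0.3  0.3]
block [507.53179015 168.50503158  59.66721082] in tool [-1.03821527e-01  9.82112975e-01  1.49130854e+02]
[5.50951e+02 1.81462e+02 5.02870e+01 2.87000e-01 3.99000e-01] [-0.4 -0.2  0.2  0.4  0.  -0.3  0.2  0.1  0.3]
block [507.58465453 168.6671503   59.48526656] in tool [-1.40209199e-01  1.12179800e+00  1.49334189e+02]
[[190.1, 272.4], [217.2, 264.5], [194.6, 264.4], [220.4, 257.0], [173.9, 223.8], [208.6, 213.8]]
[[191.6, 272.5], [220.6, 263.4], [193.8, 265.9], [219.4, 258.1], [174.4, 224.4], [209.4, 214.7]]
[ 5.4947e+02  1.8063e+02  5.0690e+01  2.8000e-01  6.0000e-01  2.1000e-01
  8.1000e-01  1.3000e-01 -4.0000e-02 -9.0000e-02 -7.5000e-01 -1.7000e-01
 -7.0000e-01]
[-0.6 -0.4  0.5  0.4 -0.6  0.1 -0.1  0.7  0.2 -0.3  0.1 -0.3  0.9 -0.4
 -0.1 -0.  -1.1  0.5 -3.   1.8  1.3 -0.9  1.5 -0.4  0.2 -0.1 -0.1 -0.2
  0.2 -0.7  0.5 -0.1 -1.7  0.6  0.   0.  -0.3 -0.7  0.3  0.4  0.3  0.1
  0.4  0.1 -0.  -0.  -0.4 -0.1 -0.4]
block [[506.11747346 168.00970605  60.20596171]]
```

```bash
python3 -c "
from h import *
A=trackR(.283); b=np.array([507.4,168.4,59.8])
go(b+50*A[:,2],grR(.283))
go(b-16*A[:,2],grR(.283))"
```

```text
shift cm (current axes) [0.03 0.1  9.88] turn deg [0.24 0.06 0.6 ] shift after turn [0.02 0.15 9.88]
shift cm (current axes) [ 0.04  0.08 16.48] turn deg [0.24 0.06 0.6 ] shift after turn [ 0.02  0.15 16.48]
```

Emit:
jog_arm --rows '[[[0,0,0],[0.24,0.06,0.6],8.5],[[0.0,0.05,3.3],[0,0,0],8.5],[[0.0,0.05,3.3],[0,0,0],8.5],[[0.0,0.05,3.3],[0,0,0],8.5],[[0,0,0],[0,0,0],8.5],[[0,0,0],[0,0,0],8.5]]'

```text
clock: 5.05
position: [492.2, 163.7, 107.2]
ee_rot: [-0.14, 0.978, 0.022, 0.155]
contact_force: [0.1, -0.1, -0.5]
gripper_width: 84.6
```

```bash
python3 -c "
from h import *
snap('w3')
im=eyes.get_image('scene'); cv2.imwrite('pics/s3.png',cv2.resize(im[190:400,100:380,::-1],None,fx=2.8,fy=2.8,interpolation=cv2.INTER_CUBIC))
A=trackR(.283); b=np.array([507.4,168.4,59.8])
go(b-16*A[:,2],grR(.283))"
```

```text
5.05 [492.20688314 163.68805903 107.17685486] [-0.13978036  0.97773036  0.0218692   0.15500492] [ 0.13097568 -0.08475602 -0.46618591] 84.61219717612526
shift cm (current axes) [ 0.   -0.01  6.67] turn deg [0.04 0.12 0.07] shift after turn [-0.01 -0.    6.67]
```

View pics/w3.png

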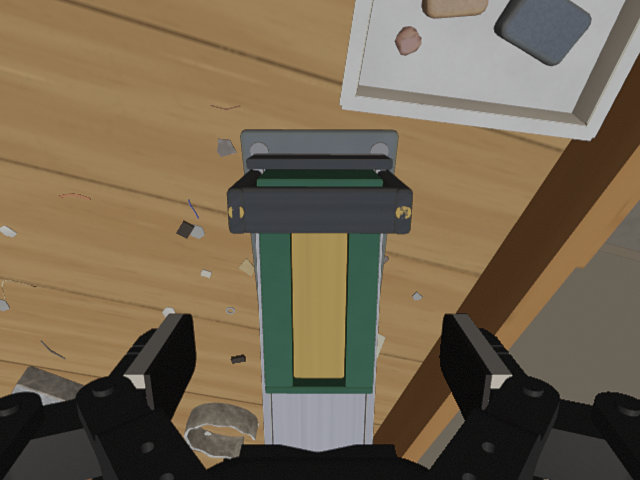

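View pics/s3.png

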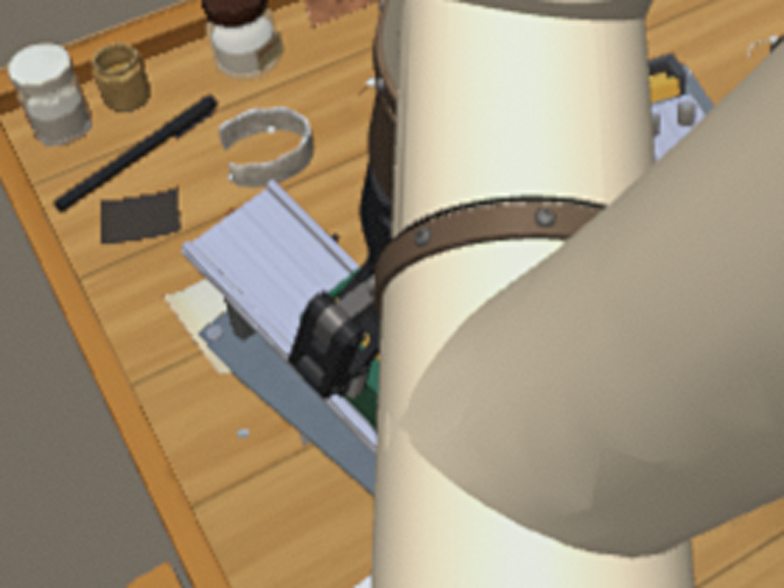

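Emit:
jog_arm --rows '[[[0,0,2.4],[0,0,0],8.5],[[0,0,2.4],[0,0,0],8.5],[[0,0,1.2],[0,0,0],8.5],[[0,0,0.6],[0,0,0],8.5],[[0,0,0],[0,0,0],8.5],[[0,0,0],[0,0,0],8.5]]'

```text
clock: 5.9
position: [515.5, 169.5, 57.1]
ee_rot: [-0.141, 0.979, 0.024, 0.143]
contact_force: [-0.1, 0.4, -0.4]
gripper_width: 85.0
```

```bash
python3 -c "
from h import *
snap('w4')
A=trackR(.283); b=np.array([507.4,168.4,59.8])
go(b-16*A[:,2],grR(.283))"
```

```text
5.9 [515.51642194 169.475451    57.06912245] [-0.14101899  0.97929675  0.02375406  0.14327338] [-0.08923312  0.40629704 -0.36234541] 84.98720407380476
shift cm (current axes) [0.65 0.12 1.1 ] turn deg [ 0.4  -1.31  0.11] shift after turn [0.67 0.13 1.09]
```

View pics/w4.png

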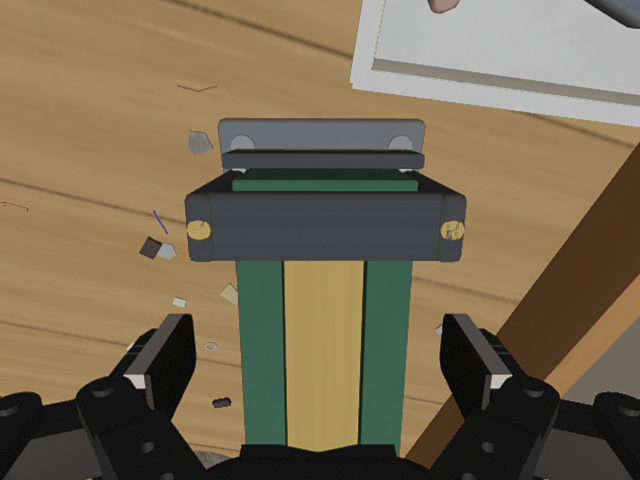

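```bash
python3 -c "
from h import *
print(arm.read_state()['joints'].round(3))"
```

```text
[ 0.617  0.339 -0.819  0.578 -0.161 -2.462]
```

```bash
python3 -c "
from h import *
A=trackR(.283); b=np.array([507.4,168.4,59.8])
R=grR(.283,5); go(b+4*A[:,2]+19*R[:,2],R)"
```

```text
shift cm (current axes) [1.08 0.12 0.96] turn deg [ 0.38 11.69  0.16] shift after turn [0.86 0.13 1.16]
```

Emit:
jog_arm --rows '[[[0,0,0],[0.19,5.85,0.08],8.5],[[0,0,0],[0.19,5.85,0.08],8.5],[[0.4,0.06,0.3],[0,0,0],8.5],[[0.4,0.06,0.3],[0,0,0],8.5],[[0,0,0],[0,0,0],8.5],[[0,0,0],[0,0,0],8.5]]'

```text
clock: 6.7
position: [514.4, 160.3, 51.2]
ee_rot: [-0.137, 0.988, -0.0, 0.066]
contact_force: [-0.4, 0.6, -0.2]
gripper_width: 85.1
```

```bash
python3 -c "
from h import *
print(arm.read_state()['joints'].round(3))
A=trackR(.283); b=np.array([507.4,168.4,59.8])
R=grR(.283,5); go(b+4*A[:,2]+19*R[:,2],R)"
```

```text
[ 0.638  0.396 -0.573  0.136 -0.49  -2.049]
shift cm (current axes) [0.49 0.98 0.57] turn deg [-1.14  2.48 -0.36] shift after turn [0.45 0.97 0.61]
```

Emit:
jog_arm --rows '[[[0,0,0],[-1.1,2.48,-0.36],8.5],[[0.2,0.5,0],[0,0,0],8.5],[[0.25,0.47,0.2],[0,0,0],8.5],[[0,0,0.2],[0,0,0],8.5],[[0,0,0],[0,0,0],8.5],[[0,0,0],[0,0,0],8.5]]'

```text
clock: 7.45
position: [508.4, 169.1, 46.9]
ee_rot: [-0.141, 0.989, 0.006, 0.043]
contact_force: [0.0, -0.4, 0.1]
gripper_width: 84.9
```

```bash
python3 -c "
from h import *
print(arm.read_state()['joints'].round(3))
snap('w5')
A=trackR(.283); b=np.array([507.4,168.4,59.8])
R=grR(.283,5); go(b+4*A[:,2]+19*R[:,2],R)"
```

```text
[ 0.641  0.413 -0.524  0.059 -0.552 -1.979]
7.45 [508.42435766 169.05717976  46.94597728] [-0.14070547  0.9890777   0.00608944  0.04347627] [ 0.04745755 -0.39502228  0.10009194] 84.93513370143934
shift cm (current axes) [ 0.1  -0.03  0.23] turn deg [-0.01  0.04 -0.02] shift after turn [ 0.1  -0.03  0.23]
```

View pics/w5.png

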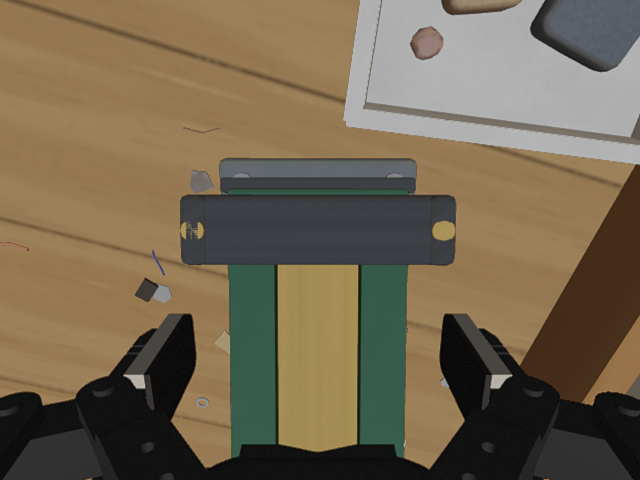

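Emit:
jog_arm --rows '[[[0.1,0,0.2],[0,0,0],8.5],[[0,0,0],[0,0,0],6],[[0,0,0],[0,0,0],5],[[0,0,0],[0,0,0],3],[[0,0,0],[0,0,0],3],[[0,0,0],[0,0,0],3],[[0,0,0],[0,0,0],3],[[0,0,0],[0,0,0],3]]'

```text
clock: 8.5
position: [507.7, 168.9, 45.1]
ee_rot: [-0.141, 0.989, 0.006, 0.044]
contact_force: [-1.4, 0.5, 3.5]
gripper_width: 49.4
```

```bash
python3 -c "
from h import *
print(arm.read_state()['joints'].round(3))
snap('w6')"
```

```text
[ 0.642  0.415 -0.528  0.06  -0.546 -1.98 ]
8.5 [507.74294567 168.88265074  45.08582451] [-0.14070798  0.98907318  0.00615778  0.04356143] [-1.41533     0.49489673  3.451034  ] 49.422790710427236
```

View pics/w6.png

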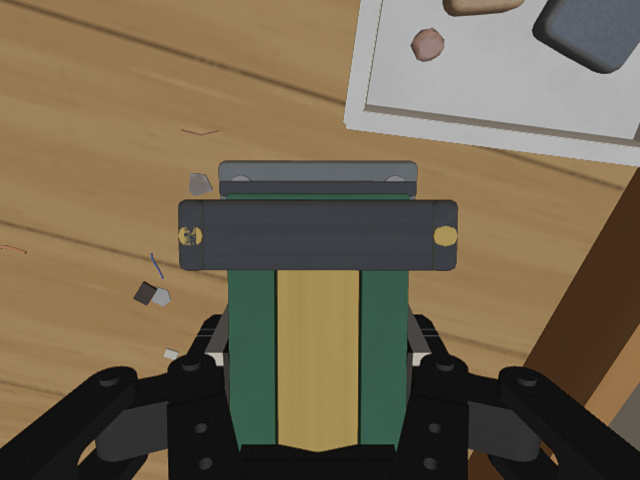

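```bash
python3 -c "
from h import *
R,p,s=tool(); A=trackR(.283)
print('up slope 10mm',(R.T@A[:,0]).round(3),'normal',(R.T@A[:,2]).round(3))"
```

```text
up slope 10mm [-0.975  0.    -0.224] normal [ 0.224 -0.    -0.975]
```

Emit:
jog_arm --rows '[[[0.02,0,-0.1],[0,0,0],3],[[-0.39,0,-0.09],[0,0,0],3],[[-0.39,0,-0.09],[0,0,0],3],[[-0.39,0,-0.09],[0,0,0],3],[[-0.39,0,-0.09],[0,0,0],3],[[-0.39,0,-0.09],[0,0,0],3],[[-0.39,0,-0.09],[0,0,0],3],[[-0.39,0,-0.09],[0,0,0],3],[[-0.39,0,-0.09],[0,0,0],3],[[0,0,0],[0,0,0],3]]'

```text
clock: 9.8
position: [537.1, 177.4, 55.9]
ee_rot: [-0.141, 0.989, 0.006, 0.044]
contact_force: [-0.5, -0.4, -2.4]
gripper_width: 49.4
```

```bash
python3 -c "
from h import *
print(arm.read_state()['joints'].round(3))
d=np.load('w6.npz'); R,p,s=tool(); print('moved in track',trackR(.283).T@(p-d['p']))
snap('w7')"
```

```text
[ 0.621  0.438 -0.44   0.051 -0.609 -1.95 ]
moved in track [3.23799838e+01 1.40410084e-02 8.69501799e-01]
9.8 [537.05124685 177.42027987  55.91873514] [-0.14062003  0.98907879  0.00625153  0.04370433] [-0.53641011 -0.44538298 -2.37699241] 49.385046304102424
```

View pics/w7.png

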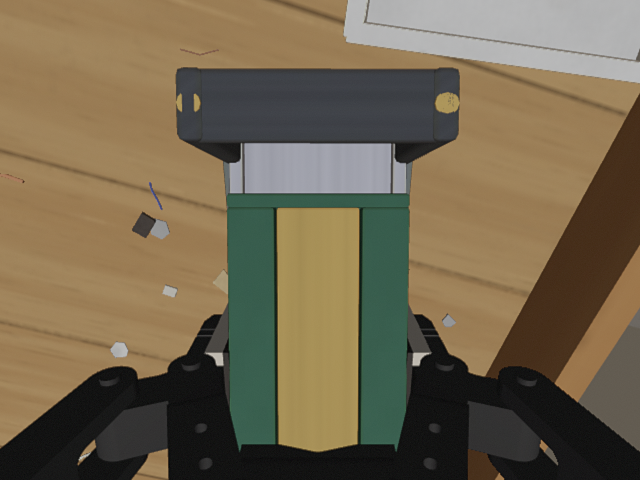

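Emit:
jog_arm --rows '[[[-0.1,0,-1],[0,0,0],3],[[-0.2,0,-2],[0,0,0],3],[[-0.2,0,-2.5],[0,0,0],3],[[-0.2,0,-2.5],[0,0,0],3],[[-0.2,0,-2.5],[0,0,0],3],[[-0.1,0,-1.5],[0,0,0],3],[[0,0,0],[0,9,0],3],[[0,0,0],[0,9,0],3],[[0,0,0],[0,0,0],3],[[0,0,0],[0,0,0],3]]'

```text
clock: 11.1
position: [535.7, 176.9, 175.7]
ee_rot: [-0.14, 0.984, -0.016, -0.112]
contact_force: [-0.4, 0.2, -2.1]
gripper_width: 49.3
```

```bash
python3 -c "
from h import *
print(arm.read_state()['joints'].round(3))
d=np.load('w6.npz'); b=np.array([507.4,168.4,59.8]); print('block in tool at grasp',d['R'].T@(b-d['p']))
snap('w8')
for c in ('scene','top'):
  im=eyes.get_image(c); cv2.imwrite('pics/%s8.png'%c,im[:,:,::-1])
"
```

```text
[ 0.571  0.442 -0.041 -0.066 -1.306 -1.835]
block in tool at grasp [ -0.83128478  -0.36900855 -14.69797   ]
11.1 [535.66922785 176.86443886 175.67674215] [-0.1397882   0.98370375 -0.01604467 -0.11193196] [-0.41943059  0.17869144 -2.12353229] 49.321748082710954
```

View pics/w8.png

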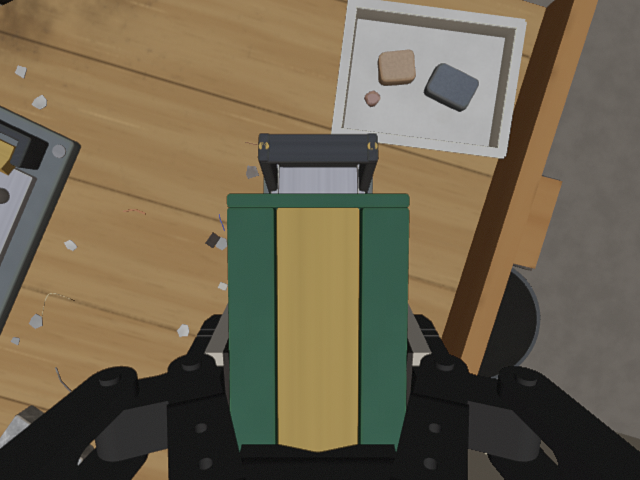

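View pics/scene8.png

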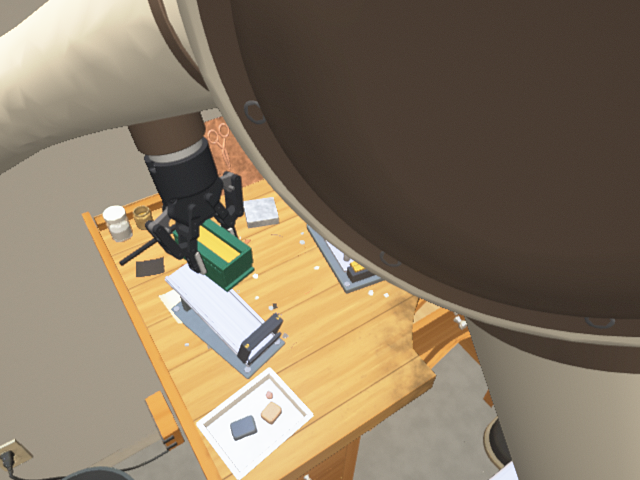

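View pics/top8.png

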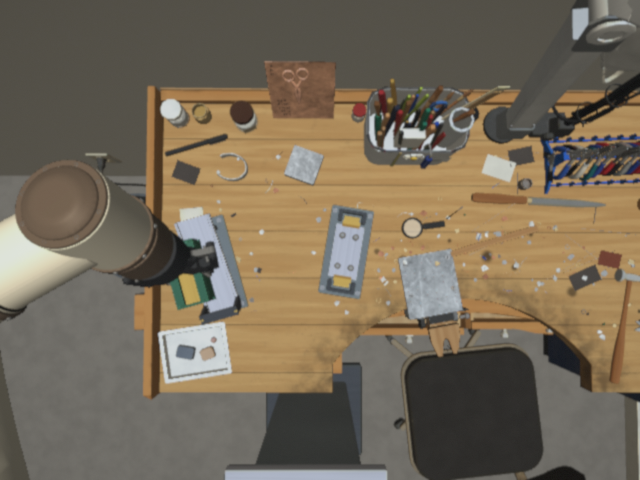

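```bash
cat > blk.py <<'E'
from h import *
d6=np.load("w6.npz"); Q=d6['R'].T@trackR(.283,18)
off=d6['R'].T@(np.array([507.4,168.4,59.8])-d6['p'])
if __name__=="__main__":
    print(np.degrees(Rot.from_matrix(Q@np.diag([-1,1,-1.])).as_rotvec()))
    for n in ("w7","w8"):
        d=np.load(n+".npz"); m=dict(K=d['K'],rvec=d['rvec'],tvec=d['tvec'])
        for o in (off,[off[0],0,off[2]],[off[0]+1,0,off[2]],[off[0],0,off[2]+1]):
            P=np.array([[-50,-25,23],[-50,25,23],[-50,-25,-23],[-50,-12,23],[-50,12,23],[10,-12,16],[10,12,16]])
            print(n,np.round(o,1),proj(m,(P@Q.T+o)@d['R'].T+d['p']).round(1).tolist())
    d=np.load("w8.npz"); print("level err deg", np.degrees(Rot.from_matrix(d['R']@Q).as_rotvec()))
    im=cv2.imread("pics/w8.png"); cv2.imwrite("pics/w8c.png",cv2.resize(im[180:320,215:425],None,fx=3.8,fy=3.8,interpolation=cv2.INTER_CUBIC))
E
python3 blk.py
```

```text
[-8.68240568e-03 -1.29569761e+01 -2.02047202e-02]
w7 [ -0.8  -0.4 -14.7] [[227.3, 193.9], [407.8, 193.9], [252.7, 198.3], [274.2, 193.9], [360.8, 193.9], [278.0, 393.3], [357.0, 393.3]]
w7 [ -0.8   0.  -14.7] [[228.6, 193.9], [409.1, 193.9], [253.7, 198.3], [275.5, 193.9], [362.2, 193.9], [279.2, 393.3], [358.3, 393.3]]
w7 [  0.2   0.  -14.7] [[228.4, 190.3], [409.3, 190.3], [253.5, 195.7], [275.4, 190.3], [362.3, 190.3], [279.1, 390.5], [358.4, 390.5]]
w7 [ -0.8   0.  -13.7] [[229.3, 193.2], [408.4, 193.2], [254.0, 197.8], [275.9, 193.2], [361.8, 193.2], [279.5, 391.2], [358.0, 391.2]]
w8 [ -0.8  -0.4 -14.7] [[227.2, 192.7], [408.0, 192.6], [252.7, 197.4], [274.2, 192.7], [361.0, 192.6], [278.1, 392.4], [357.2, 392.4]]
w8 [ -0.8   0.  -14.7] [[228.6, 192.7], [409.3, 192.6], [253.7, 197.4], [275.6, 192.7], [362.3, 192.6], [279.3, 392.4], [358.4, 392.4]]
w8 [  0.2   0.  -14.7] [[228.4, 189.1], [409.5, 189.0], [253.6, 194.8], [275.5, 189.1], [362.4, 189.1], [279.2, 389.6], [358.5, 389.6]]
w8 [ -0.8   0.  -13.7] [[229.3, 192.0], [408.6, 192.0], [254.0, 196.9], [275.9, 192.0], [362.0, 192.0], [279.6, 390.4], [358.1, 390.4]]
level err deg [-8.71760911e-03  2.74934967e-02  1.61964415e+01]
```

View pics/w8c.png

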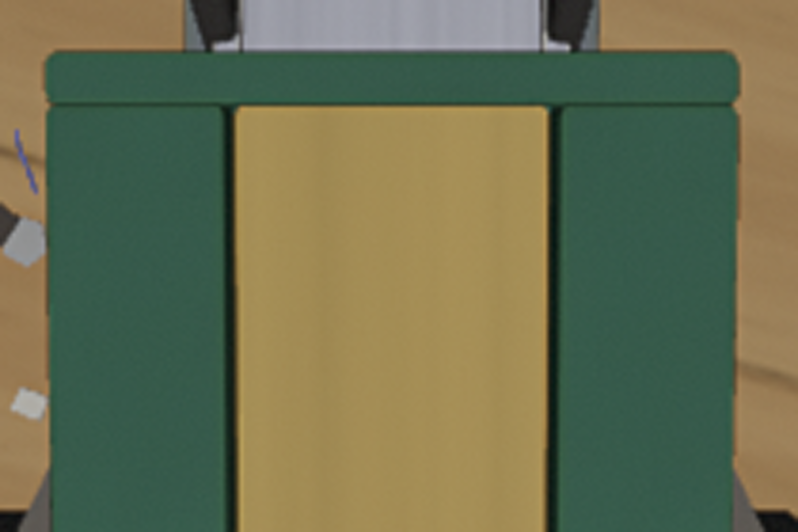

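```bash
cat >> blk.py <<'E'
off=np.array([-1.0,-.15,-14.7])
def tgt(zb,dx=0,dy=0,yaw=-.159,pitch=0,c=(577.8,-78.1)):
    Rb=trackR(yaw,0); bc=np.array([c[0],c[1],zb])+Rb@[dx,dy,0]
    R=Rb@Rot.from_euler('y',pitch,degrees=True).as_matrix()@Q.T; return bc-R@off,R
def blkpose():
    R,p,s=tool(); Rb=R@Q; c=p+R@off; B=trackR(-.159,0)
    print("block in base frame",(B.T@(c-[577.8,-78.1,20])).round(2),"rot deg",np.degrees(Rot.from_matrix(B.T@Rb).as_rotvec()).round(2),"F",(s['contact_force']).round(1),"w",round(s['gripper_width'],1),"t",s['clock'])
E
python3 -c "
from blk import *
go(*tgt(185)); go(*tgt(95)); blkpose()"
```

```text
shift cm (current axes) [  3.21 -25.47   1.33] turn deg [-5.66  0.04 24.7 ] shift after turn [ -7.74 -24.49  -1.18]
shift cm (current axes) [  1.19 -25.47  10.11] turn deg [-5.66  0.04 24.7 ] shift after turn [ -9.76 -24.49   7.59]
block in base frame [-78.35 246.73 170.84] rot deg [ 2.000e-02 -3.000e-02  2.534e+01] F [ 0.1 -0.2 -2.1] w 49.3 t 11.25
```

Emit:
jog_arm --rows '[[[0.5,-3.5,0.2],[0,0,0],3],[[0.55,-4.4,0.25],[0,0,0],3],[[0.55,-4.4,0.25],[0,0,0],3],[[0.55,-4.4,0.25],[0,0,0],3],[[0.55,-4.4,0.2],[0,0,0],3],[[0.51,-4.37,0.18],[0,0,0],3],[[0,0,0],[-1.89,0,8.23],3],[[0,0,0],[-1.89,0,8.23],3],[[0,0,0],[-1.88,0,8.24],3],[[0,0,0],[0,0,0],3]]'

```text
clock: 12.5
position: [573.9, -77.4, 171.3]
ee_rot: [0.079, 0.991, 0.009, -0.112]
contact_force: [-0.4, 0.4, -2.3]
gripper_width: 49.4
```

```bash
python3 -c "
from blk import *
blkpose(); go(*tgt(95)); snap('w9')"
```

```text
block in base frame [ 2.9000e-01 -9.0000e-02  1.6536e+02] rot deg [ 0.   -0.08  0.04] F [-0.4  0.4 -2.3] w 49.4 t 12.5
shift cm (current axes) [-1.98  0.01  8.82] turn deg [-0.    0.08  0.04] shift after turn [-2.    0.01  8.81]
12.5 [573.89864695 -77.4122209  171.25558367] [ 0.07876087  0.99056554  0.00883313 -0.1117972 ] [-0.41647384  0.40135475 -2.34509041] 49.36771691945596
```

View pics/w9.png

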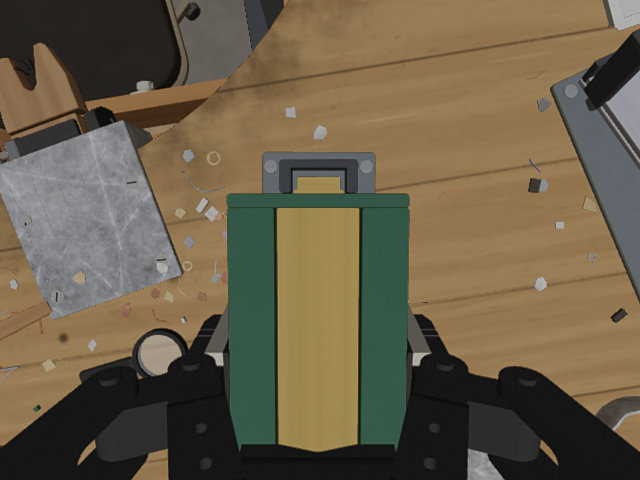

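Emit:
jog_arm --rows '[[[-0.5,0,2.0],[0,0.08,0],3],[[-0.5,0,2.5],[0,0,0],3],[[-0.5,0,2.5],[0,0,0],3],[[-0.5,0,1.8],[0,0,0],3],[[0,0,0],[0,0,0],3],[[0,0,0],[0,0,0],3]]'

```text
clock: 13.3
position: [574.7, -77.0, 81.2]
ee_rot: [0.079, 0.991, 0.009, -0.112]
contact_force: [-0.6, -0.7, -1.6]
gripper_width: 49.4
```

```bash
python3 -c "
from blk import *
blkpose(); go(*tgt(66)); snap('w10')
im=eyes.get_image('top'); cv2.imwrite('pics/t10.png',cv2.resize(im[180:320,270:430,::-1],None,fx=4,fy=4,interpolation=cv2.INTER_CUBIC))
im=eyes.get_image('scene'); cv2.imwrite('pics/s10.png',cv2.resize(im[160:340,250:450,::-1],None,fx=3,fy=3,interpolation=cv2.INTER_CUBIC))
"
```

```text
block in base frame [ 1.03  0.45 75.27] rot deg [-0.02 -0.03  0.04] F [-0.6 -0.7 -1.6] w 49.4 t 13.3
shift cm (current axes) [-0.55 -0.04  2.88] turn deg [-0.03  0.03  0.04] shift after turn [-0.56 -0.04  2.88]
13.3 [574.70142132 -77.0078126   81.16990807] [ 0.07875701  0.99051307  0.0086761  -0.11227608] [-0.57973521 -0.7094721  -1.57359134] 49.36412831914972
```

View pics/w10.png

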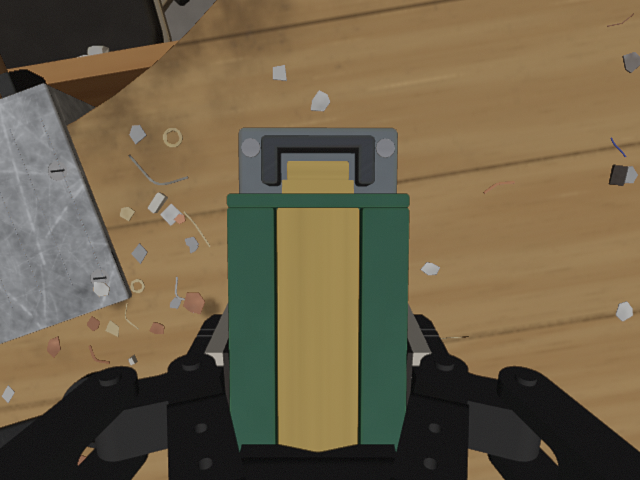

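View pics/t10.png

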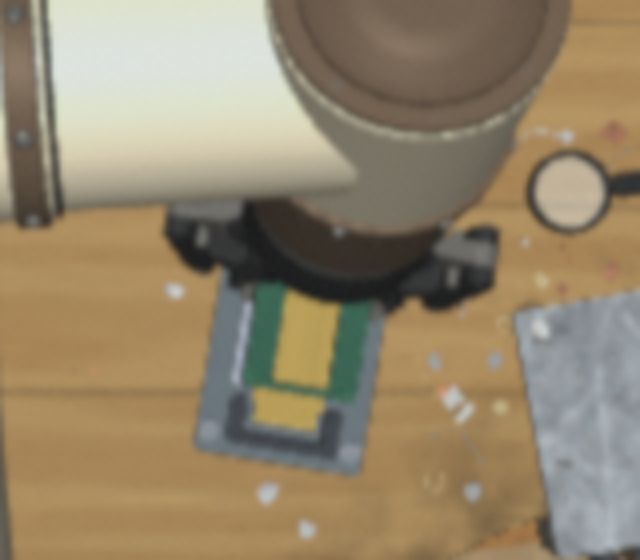

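View pics/s10.png

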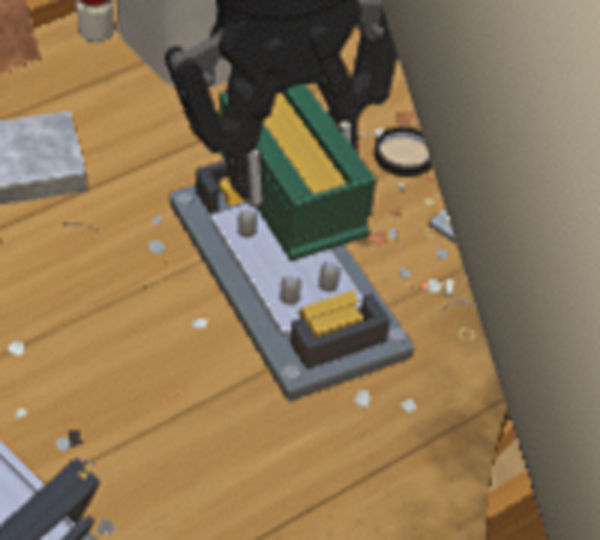

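Run:
```python
from blk import *
B=trackR(-.159,0)
im=cv2.imread("pics/w10.png"); cv2.imwrite("pics/w10c.png",cv2.resize(im[118:210,225:411],None,fx=4.2,fy=4.2,interpolation=cv2.INTER_CUBIC))
for n,uv in (("w10",[[262,135.5],[374,135.5],[238.5,128],[397,128]]),("w1",[[284.5,105.5],[359.5,105.5],[266.5,95],[377.5,96]]),("w9",[[279.5,159],[357.5,159]])):
    d=np.load(n+".npz"); m=dict(K=d['K'],rvec=d['rvec'],tvec=d['tvec'])
    print(n,((unproj(m,uv[:2],36)-[577.8,-78.1,36])@B).round(1).tolist(),((unproj(m,uv[2:],8)-[577.8,-78.1,8])@B).round(1).tolist() if len(uv)>2 else 0)
```

```text
w10 [[-78.6, -25.9, 0.0], [-78.6, 26.3, 0.0]] [[-87.3, -41.9, 0.0], [-87.3, 42.1, 0.0]]
w1 [[-78.9, -25.4, 0.0], [-79.1, 26.1, 0.0]] [[-86.6, -40.8, 0.0], [-86.2, 42.0, 0.0]]
w9 [[-78.9, -26.3, 0.0], [-78.9, 26.6, 0.0]] 0
```

View pics/w10c.png

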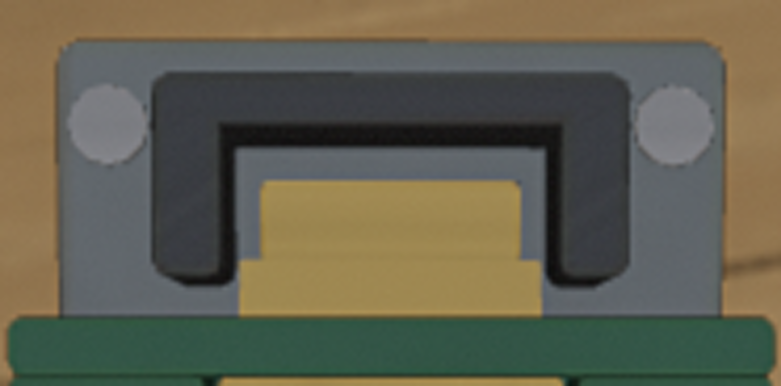

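```bash
python3 -c "
from blk import *
go(*tgt(66,.6,.2)); go(*tgt(60,.6,.2));R,p,s=tool(); print('world down in tool',R.T@[0,0,-1])"
```

```text
shift cm (current axes) [-0.62 -0.02  2.88] turn deg [0.01 0.04 0.  ] shift after turn [-0.63 -0.02  2.88]
shift cm (current axes) [-0.76 -0.02  3.46] turn deg [0.01 0.04 0.  ] shift after turn [-0.76 -0.02  3.46]
world down in tool [-2.23469282e-01  8.17881905e-05  9.74710969e-01]
```

Emit:
jog_arm --rows '[[[-0.32,-0.02,1.4],[0,0.03,0],3],[[-0.25,0,1.1],[0,0,0],3],[[-0.07,0,0.4],[0,0,0],3],[[0,0,0],[0,0,0],3],[[0,0,0],[0,0,0],3]]'

```text
clock: 14.08
position: [573.9, -77.2, 50.7]
ee_rot: [0.079, 0.99, 0.009, -0.113]
contact_force: [-0.2, -0.0, -2.2]
gripper_width: 49.5
```

```bash
python3 -c "
from blk import *
blkpose(); go(*tgt(62,.6,.2)); snap('w11')
im=eyes.get_image('scene'); cv2.imwrite('pics/s11.png',cv2.resize(im[160:340,250:450,::-1],None,fx=3,fy=3,interpolation=cv2.INTER_CUBIC))
im=cv2.imread('pics/w11.png'); cv2.imwrite('pics/w11c.png',cv2.resize(im[90:210,215:421],None,fx=3.8,fy=3.8,interpolation=cv2.INTER_CUBIC))
"
```

```text
block in base frame [ 0.26  0.09 44.84] rot deg [-0.02  0.08 -0.01] F [-0.2 -0.  -2.2] w 49.5 t 14.075
shift cm (current axes) [-0.1   0.01  0.27] turn deg [-0.02 -0.08 -0.02] shift after turn [-0.1   0.01  0.27]
14.075 [573.85379977 -77.22709204  50.74909854] [ 0.07921648  0.99037284  0.00878718 -0.11317759] [-0.24777166 -0.02548608 -2.19318413] 49.498793936707365
```

View pics/w11c.png

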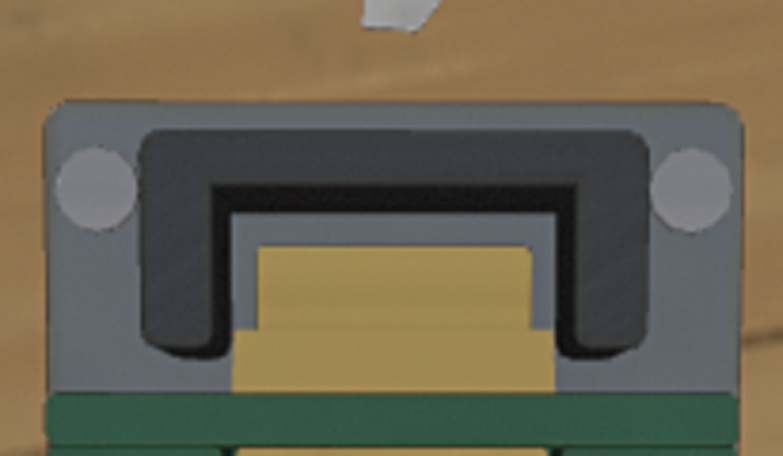

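View pics/s11.png

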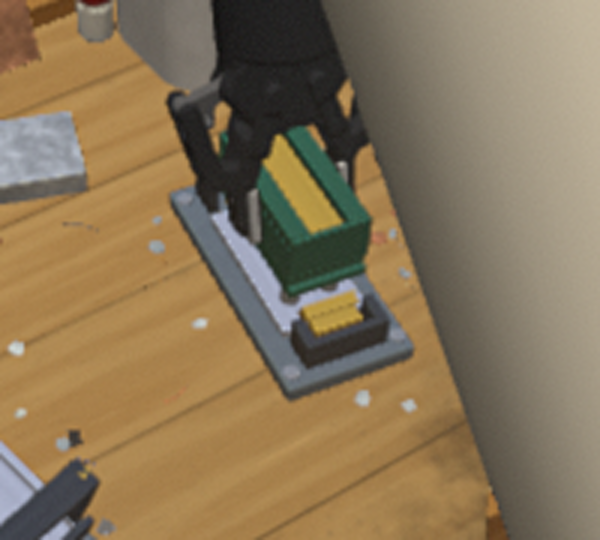

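Run:
```python
from blk import *
B=trackR(-.159,0)
d=np.load("w11.npz"); m=dict(K=d['K'],rvec=d['rvec'],tvec=d['tvec'])
f=lambda r,c: [c/3.8+214.6,r/3.8+89.6]
print("housing outer x",((unproj(m,[f(129,140),f(129,648)],36)-[577.8,-78.1,36])@B).round(2).tolist())
print("plate outer",[((unproj(m,[f(100,45),f(101,742)],z)-[577.8,-78.1,z])@B).round(2).tolist() for z in (8,10)])
zt=20+44.84+23
print("block low end x",((unproj(m,[f(392,46),f(392,741)],zt)-[577.8,-78.1,zt])@B).round(2).tolist())
```

```text
housing outer x [[-78.92, -26.3, 0.0], [-78.89, 26.42, 0.0]]
plate outer [[[-87.99, -42.07, 0.0], [-87.82, 42.13, 0.0]], [[-87.55, -41.64, 0.0], [-87.39, 41.7, 0.0]]]
block low end x [[-49.66, -25.37, 0.0], [-49.64, 25.28, 0.0]]
```

Emit:
jog_arm --rows '[[[-0.08,0,0.2],[0,-0.06,0],3],[[-0.045,0,0.2],[0,0,0],3],[[-0.045,0,0.2],[0,0,0],3],[[-0.045,0,0.2],[0,0,0],3],[[0,0,0],[0,0,0],3]]'

```text
clock: 14.8
position: [573.6, -77.3, 42.0]
ee_rot: [0.079, 0.99, 0.009, -0.113]
contact_force: [0.6, -0.2, -3.4]
gripper_width: 49.2
```

```bash
python3 -c "
from blk import *
blkpose(); print(arm.read_state()['wrist_torque'].round(2))"
```

```text
block in base frame [6.000e-02 2.000e-02 3.609e+01] rot deg [-0.03  0.09 -0.02] F [ 0.6 -0.2 -3.4] w 49.2 t 14.8
[-0.1  -0.6  -0.02]
```

Emit:
jog_arm --rows '[[[-0.05,0,0.2],[0,-0.07,0],3],[[-0.05,0,0.2],[0,0,0],3],[[0,0,0],[0,0,0],3]]'

```text
clock: 15.18
position: [574.1, -77.3, 38.0]
ee_rot: [0.079, 0.99, 0.009, -0.112]
contact_force: [0.3, -0.4, -2.5]
gripper_width: 49.1
```

```bash
python3 -c "
from blk import *
blkpose(); print(arm.read_state()['wrist_torque'].round(2))"
```

```text
block in base frame [ 0.43  0.08 32.14] rot deg [-0.02 -0.03 -0.02] F [ 0.3 -0.4 -2.5] w 49.1 t 15.175
[-0.13 -0.74  0.04]
```

Emit:
jog_arm --rows '[[[-0.045,0,0.2],[0,0,0],3],[[-0.045,0,0.2],[0,0,0],3],[[0,0,0],[0,0,0],3]]'

```text
clock: 15.55
position: [574.6, -77.5, 35.9]
ee_rot: [0.079, 0.991, 0.008, -0.112]
contact_force: [-0.5, 0.3, 5.2]
gripper_width: 49.4
```

```bash
python3 -c "
from blk import *
blkpose(); print(arm.read_state()['wrist_torque'].round(2))
im=eyes.get_image('scene'); cv2.imwrite('pics/s12.png',cv2.resize(im[160:340,250:450,::-1],None,fx=3,fy=3,interpolation=cv2.INTER_CUBIC))"
```

```text
block in base frame [ 1.030e+00 -3.000e-02  3.001e+01] rot deg [-0.04 -0.12  0.04] F [-0.5  0.3  5.2] w 49.4 t 15.55
[ 0.02  0.09 -0.03]
```

View pics/s12.png

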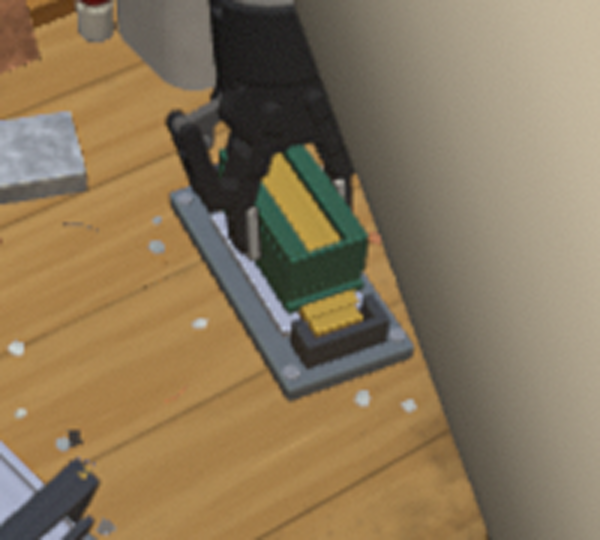

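Emit:
jog_arm --rows '[[[-0.045,0,0.2],[0,0,0],3],[[-0.045,0,0.2],[0,0,0],3],[[0,0,0],[0,0,0],3]]'

```text
clock: 15.98
position: [574.9, -77.5, 32.8]
ee_rot: [0.079, 0.991, 0.008, -0.111]
contact_force: [-1.9, 0.2, 9.9]
gripper_width: 48.9
```

```bash
python3 -c "
from blk import *
blkpose(); print(arm.read_state()['wrist_torque'].round(2))"
```

```text
block in base frame [ 1.270e+00 -2.000e-02  2.688e+01] rot deg [-0.05 -0.15  0.06] F [-1.9  0.2  9.9] w 48.9 t 15.975
[ 0.19  0.61 -0.09]
```

Emit:
jog_arm --rows '[[[-0.045,0,0.2],[0,0,0],3],[[-0.045,0,0.2],[0,0,0],3],[[0,0,0],[0,0,0],3]]'

```text
clock: 16.35
position: [573.6, -77.1, 25.2]
ee_rot: [0.079, 0.99, 0.009, -0.113]
contact_force: [-0.4, 0.8, -1.2]
gripper_width: 49.6
```

```bash
python3 -c "
from blk import *
blkpose(); print(arm.read_state()['wrist_torque'].round(2))
snap('w13')
im=cv2.imread('pics/w13.png'); cv2.imwrite('pics/w13c.png',cv2.resize(im[90:230,215:421],None,fx=3.8,fy=3.8,interpolation=cv2.INTER_CUBIC))
im=eyes.get_image('scene'); cv2.imwrite('pics/s13.png',cv2.resize(im[160:340,250:450,::-1],None,fx=3,fy=3,interpolation=cv2.INTER_CUBIC))"
```

```text
block in base frame [-0.03  0.15 19.26] rot deg [-0.01  0.02 -0.03] F [-0.4  0.8 -1.2] w 49.6 t 16.35
[ 0.09 -0.56 -0.05]
16.35 [573.59222149 -77.11995335  25.16465345] [ 0.0793729   0.99041424  0.00882371 -0.11270188] [-0.38101802  0.83300083 -1.19219967] 49.58991399210669
```

View pics/s13.png

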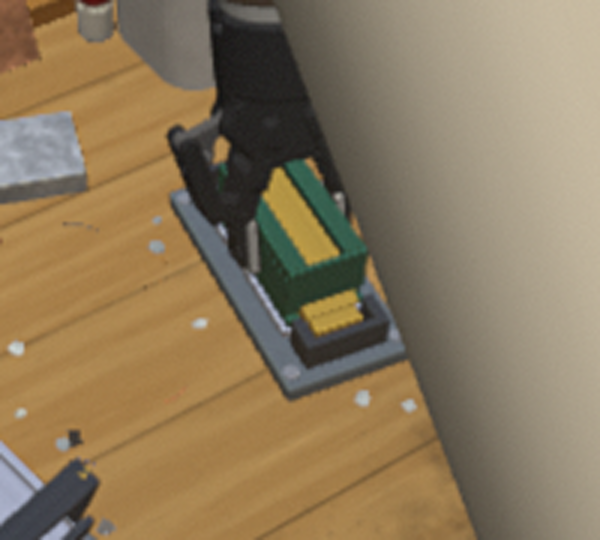

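View pics/w13c.png

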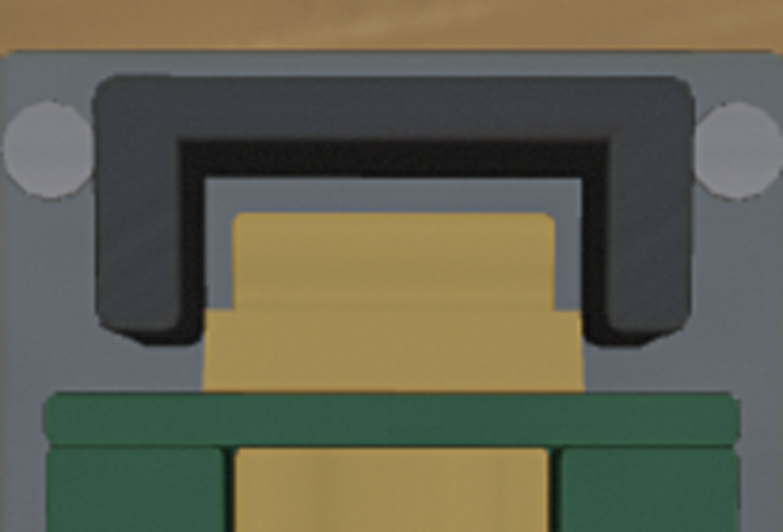

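Emit:
jog_arm --rows '[[[-0.045,0,0.2],[0,0,0],3],[[0,0,0],[0,0,0],3]]'

```text
clock: 16.7
position: [573.7, -77.2, 25.2]
ee_rot: [0.079, 0.99, 0.009, -0.113]
contact_force: [-2.6, 1.9, 6.6]
gripper_width: 49.3
```

```bash
python3 -c "
from blk import *
blkpose(); print(arm.read_state()['wrist_torque'].round(2))"
```

```text
block in base frame [ 0.05  0.05 19.26] rot deg [-0.03  0.02  0.03] F [-2.6  1.9  6.6] w 49.3 t 16.7
[0.61 0.54 0.01]
```

Emit:
jog_arm --rows '[[[-0.045,0,0.2],[0,0,0],3],[[0,0,0],[0,0,0],3],[[0.045,0,-0.2],[0,0,0],3],[[0.045,0,-0.2],[0,0,0],3],[[0,0,0],[0,0,0],5.5],[[0,0,0],[0,0,0],6.5],[[0,0,0],[0,0,0],8],[[0,0,0],[0,0,0],8.5],[[0,0,0],[0,0,0],8.5],[[0,0,0],[0,0,0],8.5]]'

```text
clock: 17.95
position: [573.8, -77.3, 25.9]
ee_rot: [0.079, 0.99, 0.009, -0.112]
contact_force: [0.1, -0.3, 0.6]
gripper_width: 84.7
```

```bash
python3 -c "
from blk import *
blkpose(); snap('w14')"
```

```text
block in base frame [ 0.23  0.06 19.95] rot deg [-0.02 -0.02 -0.02] F [ 0.1 -0.3  0.6] w 84.7 t 17.95
17.95 [573.84720001 -77.26276773  25.85159954] [ 0.07929397  0.99046473  0.00873126 -0.11232028] [ 0.06690456 -0.31357476  0.60487813] 84.69407286251752
```

View pics/w14.png

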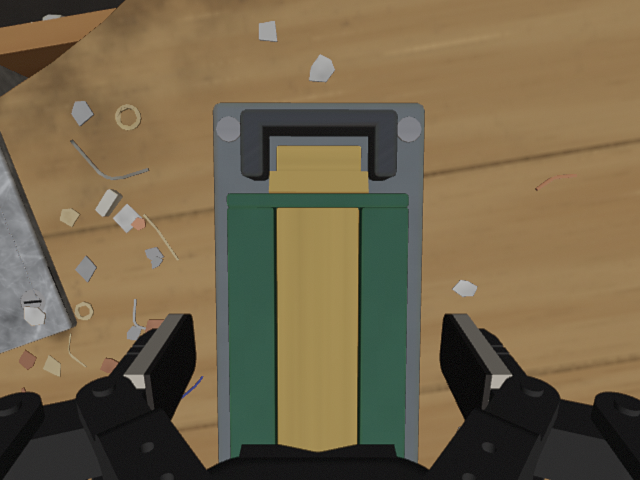

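Emit:
jog_arm --rows '[[[0.3,0,-1.5],[0,0,0],8.5],[[0.6,0,-2.7],[0,0,0],8.5],[[0.8,0,-3.5],[0,0,0],8.5],[[0.8,0,-3.5],[0,0,0],8.5],[[0.8,0,-3.5],[0,0,0],8.5],[[0.6,0,-2.5],[0,0,0],8.5],[[0,0,0],[0,-6.5,0],8.5],[[0,0,0],[0,-6.4,0],8.5],[[0,0,0],[0,0,0],8.5],[[0,0,0],[0,0,0],8.5]]'

```text
clock: 19.25
position: [574.9, -77.2, 203.2]
ee_rot: [0.08, 0.997, -0.0, -0.0]
contact_force: [0.7, -1.1, 0.1]
gripper_width: 85.1
```

```bash
python3 -c "
from blk import *
snap('w15')
im=cv2.imread('pics/w15.png'); cv2.imwrite('pics/w15c.png',cv2.resize(im[80:330,220:420],None,fx=2.4,fy=2.4,interpolation=cv2.INTER_CUBIC))
im=eyes.get_image('scene'); cv2.imwrite('pics/s15.png',cv2.resize(im[160:340,250:450,::-1],None,fx=3.3,fy=3.3,interpolation=cv2.INTER_CUBIC))"
```

```text
19.25 [574.93292195 -77.23344705 203.18601436] [ 7.96736916e-02  9.96820986e-01 -1.58333712e-04 -1.73090861e-05] [ 0.70676485 -1.07630307  0.14793583] 85.12976539176708
```

View pics/w15c.png

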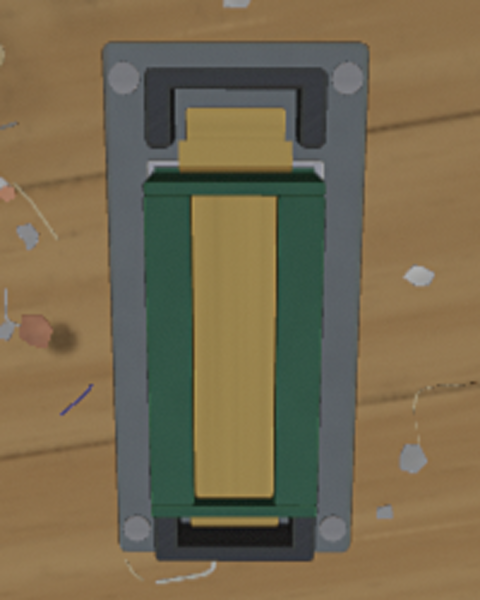

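View pics/s15.png

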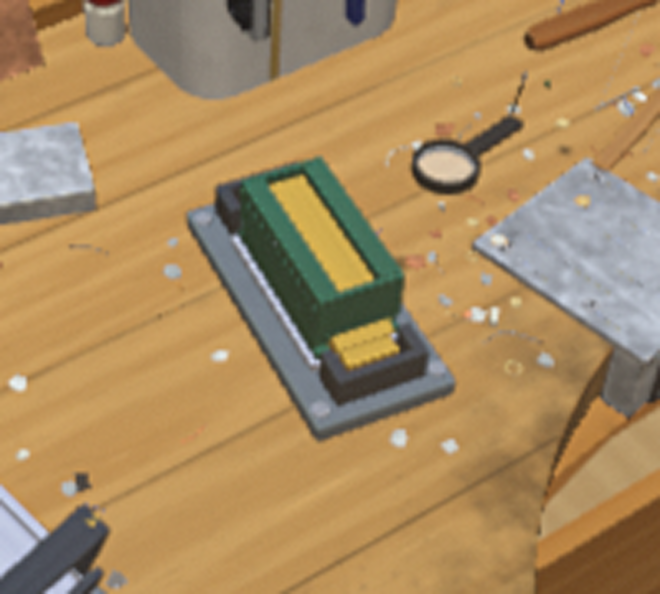

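```bash
python3 - <<'E'
from blk import *
from scipy.optimize import least_squares
ms=eyes.camera_model("scene"); mt=eyes.camera_model("top")
P=np.array([[-50,25,23],[-50,-25,23],[50,-25,23],[50,25,23]])
im=cv2.imread("pics/s15.png")
for dz in (0,5):
    for a in (0,):
        Q3=P@trackR(-.159,0).T+[577.8,-78.1,43+dz]
        uv=(proj(ms,Q3)-[250,160])*3.3+1
        print(dz,uv.round(0).tolist())
B=[[-80,26,16],[-80,-26,16],[-88,42,-12],[-88,-42,-12],[88,42,-12]]
print("base",((proj(ms,np.array(B)@trackR(-.159,0).T+[577.8,-78.1,20])-[250,160])*3.3+1).round(0).tolist())
d=np.load("w15.npz"); m=dict(K=d['K'],rvec=d['rvec'],tvec=d['tvec'])
uv=(np.array([[144,194],[323,194],[318,516],[153,516]])+.5)/2.4-.5+[220,80]
print(uv, [ (dz,proj(m,np.array([[-50,-25,23],[-50,25,23],[50,25,23],[50,-25,23]])@trackR(-.159,0).T+[577.8,-78.1,43+dz]).round(1).tolist()) for dz in (0,5)])
E
python3 -c "
import cv2
im=cv2.imread('pics/s15.png'); cv2.imwrite('pics/s15d.png',cv2.resize(im[150:450,180:480],None,fx=2,fy=2))"
```

```text
0 [[321.0, 303.0], [407.0, 275.0], [321.0, 155.0], [240.0, 180.0]]
5 [[322.0, 297.0], [408.0, 268.0], [322.0, 148.0], [240.0, 173.0]]
base [[342.0, 383.0], [431.0, 352.0], [318.0, 437.0], [459.0, 387.0], [185.0, 218.0]]
[[279.70833333 160.54166667]
 [354.29166667 160.54166667]
 [352.20833333 294.70833333]
 [283.45833333 294.70833333]] [(0, [[279.3, 155.0], [356.2, 155.0], [352.5, 296.1], [283.0, 296.1]]), (5, [[278.6, 155.8], [356.9, 155.8], [353.1, 299.0], [282.4, 299.0]])]
```

View pics/s15d.png

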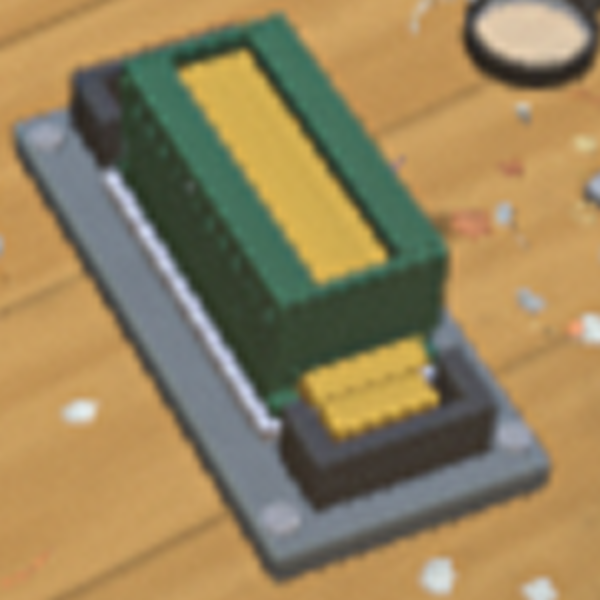

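```bash
python3 -c "
from h import *
s=arm.read_state(); print(s['clock'],s['contact_force'].round(1))
print(arm.job_done())"
```

```text
19.35 [-0.4  0.1 -0.2]
the job is handed in; nothing more can be done
None
```

I handed the job in at 19.35 s of robot time. By my checks, the block is home on the fixture base with both catches snapped. No verdict comes back and I could not read the catch joints directly.

**What I did**
- Gripped the block by its long sides and moved it 32 mm up the chute until the wrist picture showed it clear of the bar. Then I lifted it out and levelled it.
- Lowered it over the studs in steps of about 2 mm. The catches gave at about 12 N, then the block met a firm stop. I pressed lightly twice more, opened the jaws and backed off.

**Last checks**
- **Seating:** the wrist and scene pictures show the block level on the deck. The edges I could pick clearly are within about 1 to 2 mm of the modelled home position at both ends.
- **Alignment:** my position estimate put the block within about 0.3 mm of the deck's centre, against the 3 mm allowed.
- **Catches:** I judged these from the sudden drop in force and the pictures.
- **Release and bystanders:** contact force was about zero after I let go. I never went near the bench block, loupe or cuff, but did not measure their positions again.

**What failed or disagreed**
- The full 18° tool tilt ran into a joint limit at the chute, so I gripped at a 5° tilt and levelled the block after lifting.
- My height estimate for the held block read 3 to 4 mm low at the end (19.3 mm above the deck instead of 23 mm). I put this down to calibration, because the pictures and the firm stop both agreed with home.
- One corner I picked in the scene picture was about 2 pixels off the model, probably a poor pick on a blurred edge.

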